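Put the washed beads back on the high chair's play bar

ROBOT

A 7-joint arm with a two-finger parallel gripper is mounted at the origin on the work surface. World frame = base frame: x ahead of the robot, y to its left, z up, the work surface at z = 0. Lengths are in m, angles in rad, forces in N, time in s.
With the tool pointing down it reaches from about 0.425 to 0.95 m from the base axis. Payload 4.7 kg.
Tool frame: the origin (TCP) lies midway between the tips of the shut fingers; the grasp point (between the pads) lies 19 mm behind it; z points along the fingers, y is the direction in which the jaws open and shut (so a half turn about z gives the same grasp; the last joint's range is limited). The gripper opens to 87 mm and grips with 3 to 60 N. Pads are 19 mm wide; open, the fingers measure 117 mm over their backs; the gripper's body (75 mm by 190 mm) begins 51 mm behind the grasp point.
Start: joints at [-1.278, 0.469, -0.049, 1.532, 0.024, 1.141, -0.082], TCP at [0.213, 0.64, 0.223] pointing down, gripper open.
Joint ranges: [-2.59, 2.59], [-0.33, 1.99], [-1.39, 1.29], [0.1, 2.45], [-1.04, 4.18], [0.21, 1.99], [-2.66, 2.66]. Speed limits (rad/s): [2.57, 2.57, 3.14, 3.14, 3.14, 3.14, 3.14].

INTERFACE

Orientations are given as a unit quaternion [w, x, y, z].
In Python, from workcell import get_obs, read_camera, get_calibration, finish_job gives the robot as it stands.
- The arm moves only by the tool move_arm, never from a script. Its argument "moves" is a list of rows, each a list of 4 numbers: the shift along the tool's x, y, z in mm, then the turn about the tool's z in rad. A call has exactly 10 rows; each row shifts and turns the commanded pose from where the row before left it, along the tool's axes as they then stand; what a row does not reach is not made up. A row lasts 1/8 s, in which the tool goes at most 62.5 mm and 10.7 degrees, less where a joint would pass 70% of its speed; a pose out of reach is approached as far as the arm can. A call with a gripper value outside its range is refused whole. "grip" is the finger opening in mm, from 0 to 87, set as the call begins (left out, the last holds). The fingers move at their own pace and stop on an object; "force" is the grip in N (left out, the last holds). Time passes only in rows, so rows that do not move let the fingers close, or fill a call up. It gives the time, the measured TCP pose, the force and the opening at its end, in the units of the state.
- get_obs(): the state, without advancing time (a new reading comes with each control period).
- read_camera(name): name is "scene" or "side" or "wrist"; returns the picture (420x560x3 uint8, red, green, blue); there is no depth.
- get_calibration(name): a dict with "fx", "fy", "cx", "cy" (pixels), "world_from_camera" (4x4, takes a point from camera to world coordinates). Camera axes: x right, y up, looking along -z (the intrinsics and any distortion apply to the point x, -y, -z); pixel columns grow to the right and rows downward; lengths in m; the calibration is good to about 2 mm. A picture is of the moment at which its call begins: read the wrist's pose just before it. get_calibration takes no time and is no camera call; for the wrist camera it gives the pose at the moment of the call.
- finish_job(): hands the job in, once; it reports no verdict.
The state is a dict: "time": time; "q": joint angles; "qvel": joint speeds; "tau": joint torques, N m; "tool_pos": TCP position; "tcp_rot": TCP orientation; "force": force on the tool from outside, world axes, zero at the start; "moment": the same for the moment, N m; "gripper_width": finger opening in m.
Only numpy, scipy, OpenCV 4.12 (cv2) and the standard library are available. Lean on these libraries where they do the work, as an engineer would, in place of code of your own. Each camera call takes 0.05 s, during which the arm holds its last target.

TASK

The play bar of the high chair tray has been stripped for washing and its beads stand drying on the green spare tray. Draw back the red sliding post, take out the bare dowel, thread it through every bead on the green tray and lift them off together as a stack, then lay the loaded dowel back in the play bar's cradles and slide the red post fully home so that both dowel ends are trapped in the posts. Leave the plate, cup, formula container and spoon where they are.

Things in the scene. Friction and masses are not known exactly. Their poses are not given: they have to be found in the camera images.
- bead_red: chunky red wooden bead with a dark gabled roof, 64 mm tall overall; body 28 mm thick (x, along the hole), 50 mm wide (y), 52 mm tall (z); 90 g, loose, stands on its flat, weighted steel foot on the green tray's floor. Origin: centre of the foot. A round 22 mm hole runs right through it along its x axis. May be absent
- bead_red_hole (a point): centre of the red bead's hole: middle of its thickness, 34 mm above its foot
- bead_blue: chunky blue wooden bead with three castle battlements, 60 mm tall overall; body 28 mm thick (x, along the hole), 50 mm wide (y), 52 mm tall (z); 90 g, loose, stands on its flat, weighted steel foot on the green tray's floor. Origin: centre of the foot. A round 22 mm hole runs right through it along its x axis. May be absent
- bead_blue_hole (a point): centre of the blue bead's hole: middle of its thickness, 34 mm above its foot
- bead_green: chunky green wooden bead with a pale flat cap 34 mm wide, 59 mm tall overall; body 28 mm thick (x, along the hole), 50 mm wide (y), 52 mm tall (z); 90 g, loose, stands on its flat, weighted steel foot on the green tray's floor. Origin: centre of the foot. A round 22 mm hole runs right through it along its x axis. May be absent
- bead_green_hole (a point): centre of the green bead's hole: middle of its thickness, 34 mm above its foot
- bead_yellow: chunky yellow wooden bead with a narrow pale cap and a black wheel on each side, 59 mm tall overall; body 28 mm thick (x, along the hole), 50 mm wide (y), 52 mm tall (z); 90 g, loose, stands on its flat, weighted steel foot on the green tray's floor. Origin: centre of the foot. A round 22 mm hole runs right through it along its x axis. May be absent
- bead_yellow_hole (a point): centre of the yellow bead's hole: middle of its thickness, 34 mm above its foot
- dowel: loose wooden dowel, 222 mm long, 14 mm diameter, 60 g. Origin: mid-length on its axis; x runs from the butt (-111 mm) to the tip (+111). A dark square block fixed on it (24 x 24 mm, x from -81 to -51 mm) is the place to hold it; beads threaded from the tip stop against the block (first bead's centre then at x = -37 mm). Starts bare and level, trapped in the play bar, butt in the blue post
- dowel_tip (a point): rounded tip end of the dowel, on its axis
- dowel_butt (a point): flat butt end of the dowel, on its axis
- playbar: fixed play bar on the grey high chair tray (tray 370 x 420 mm, floor 6 mm, rim 13 mm above the bench): cream plank 308 x 64 x 12 mm, fixed blue post at its -x end, sliding red post at its +x end. Origin: on the plank's underside, below bar_axis; x runs from blue to red post, z up. Posts 20 mm thick in x, 32 mm wide, 82 mm high (red: plus its tab)
- bar_axis (a point): on the axis of the cups, midway between them when closed, 66 mm above the playbar origin: the fitted dowel's origin lies here. Two fixed open-topped V cradles hold a dowel on this axis: x = -100 to -85 and +87 to +98 mm from here, wings 26 mm wide, to 3 mm above the axis. Dowel lifts out or drops in only when its origin is 10 mm or more towards the red post (butt out of the blue cup)
- head_cup (a point): centre of the floor of the fixed blue post's blind square cup, 20 x 20 mm and 10 mm deep, which faces the red post; floor 112 mm, mouth 102 mm from bar_axis
- tail_cup (a point): centre of the floor of the red post's like cup, which faces the blue post (moves with the post; closed: floor 112 mm, mouth 102 mm from bar_axis). Draw the post back about 40 mm to lift or lay the dowel; closing it pushes the lying dowel along the cradles into the blue cup
- tail (a joint): position of the sliding red post (m): 0 fully home against its stop; grows as it is drawn away from the blue post along the play bar's +x, to 0.045. About 2.5 N of sliding friction; stays where it is left. Closed, the two cup floors are 224 mm apart
- tail_grip (a point): centre of the red post's upright grip tab: 14 mm thick along the play bar's x, 36 mm wide; its top is 14 mm above this point, its foot (top of the cup block) 18 mm below; this point is 34 mm above the cup's axis, 3 mm outward of the cup's floor
- spare_tray: the fixed sage green spare tray, 430 x 460 mm, floor 6 mm and rim 13 mm above the bench; origin: centre of its underside. The beads stand on it with their holes roughly along its x axis (within 0.2 rad), about 75 mm apart in its y
- chair_tray: the fixed grey high chair tray that carries the play bar; origin: centre of its underside
- plate: blue silicone plate, 130 mm across, 20 mm high, on the grey tray; bystander
- cup: orange plastic cup, 68 mm across, 75 mm high, on the grey tray; bystander
- formula_tin: white formula container with a blue twist cap, 80 mm across, 96 mm high, on the green tray's right side; bystander
- bamboo_spoon: bamboo spoon, 150 mm long, 20 mm high, on the green tray; bystander

How it is judged:
On the way, in this order (a step that is already met when the one before it is completed fails the run):
1. the bare dowel has been taken out of the play bar (distance between dowel and bar_axis above 0.08 m), for 0.2 s.
2. all beads are on the dowel and lifted off the green tray together (x of bead_red_hole in the frame of dowel between -0.046 and 0.1 m and y of bead_red_hole in the frame of dowel between -0.009 and 0.009 m and z of bead_red_hole in the frame of dowel between -0.009 and 0.009 m and x of bead_blue_hole in the frame of dowel between -0.046 and 0.1 m and y of bead_blue_hole in the frame of dowel between -0.009 and 0.009 m and z of bead_blue_hole in the frame of dowel between -0.009 and 0.009 m and x of bead_green_hole in the frame of dowel between -0.046 and 0.1 m and y of bead_green_hole in the frame of dowel between -0.009 and 0.009 m and z of bead_green_hole in the frame of dowel between -0.009 and 0.009 m and x of bead_yellow_hole in the frame of dowel between -0.046 and 0.1 m and y of bead_yellow_hole in the frame of dowel between -0.009 and 0.009 m and z of bead_yellow_hole in the frame of dowel between -0.009 and 0.009 m and height (world z) of each of bead_red_hole, bead_blue_hole, bead_green_hole, bead_yellow_hole above 0.08 m), for 0.3 s.
3. the loaded dowel is back between the posts (x of bead_red_hole in the frame of dowel between -0.046 and 0.08 m and y of bead_red_hole in the frame of dowel between -0.009 and 0.009 m and z of bead_red_hole in the frame of dowel between -0.009 and 0.009 m and x of bead_blue_hole in the frame of dowel between -0.046 and 0.08 m and y of bead_blue_hole in the frame of dowel between -0.009 and 0.009 m and z of bead_blue_hole in the frame of dowel between -0.009 and 0.009 m and x of bead_green_hole in the frame of dowel between -0.046 and 0.08 m and y of bead_green_hole in the frame of dowel between -0.009 and 0.009 m and z of bead_green_hole in the frame of dowel between -0.009 and 0.009 m and x of bead_yellow_hole in the frame of dowel between -0.046 and 0.08 m and y of bead_yellow_hole in the frame of dowel between -0.009 and 0.009 m and z of bead_yellow_hole in the frame of dowel between -0.009 and 0.009 m and distance between dowel and bar_axis below 0.035 m), for 0.2 s.
At the end, for the whole second after the job is handed in: every bead present is threaded on the dowel; the red post is home (joint below 6 mm); each dowel end lies within 9 mm of a cup's floor centre, one in each post; everything is let go and the dowel is at rest (beads may still swing on it) (x of bead_red_hole in the frame of dowel between -0.046 and 0.08 m and y of bead_red_hole in the frame of dowel between -0.009 and 0.009 m and z of bead_red_hole in the frame of dowel between -0.009 and 0.009 m and x of bead_blue_hole in the frame of dowel between -0.046 and 0.08 m and y of bead_blue_hole in the frame of dowel between -0.009 and 0.009 m and z of bead_blue_hole in the frame of dowel between -0.009 and 0.009 m and x of bead_green_hole in the frame of dowel between -0.046 and 0.08 m and y of bead_green_hole in the frame of dowel between -0.009 and 0.009 m and z of bead_green_hole in the frame of dowel between -0.009 and 0.009 m and x of bead_yellow_hole in the frame of dowel between -0.046 and 0.08 m and y of bead_yellow_hole in the frame of dowel between -0.009 and 0.009 m and z of bead_yellow_hole in the frame of dowel between -0.009 and 0.009 m and ((distance between dowel_butt and head_cup below 0.009 m and distance between dowel_tip and tail_cup below 0.009 m) or (distance between dowel_butt and tail_cup below 0.009 m and distance between dowel_tip and head_cup below 0.009 m)) and value of joint tail below 0.006 m and linear speed of dowel below 0.03 m/s); the robot touches nothing.
It fails at once if the plate, cup, formula container or spoon is moved more than 40 mm (distance of any of plate, cup, formula_tin, bamboo_spoon from where it was at the start of the episode above 0.04 m).
Of bead_red, bead_blue, bead_green, bead_yellow only 2 to 4 are there at a start; the rules pass over those that are not, and their reading is None.
At some moment in a run one of bead_red, bead_blue, bead_green, bead_yellow may be knocked a few centimetres aside while the robot is not near it.
It also fails if it takes over 210 s, if anything falls off the work surface, if the arm or the gripper's body presses on something with over 40 N, if the wrist force passes 120 N, or if a joint passes its speed limit or range.

## Working session

There is one attempt and no reset: what is moved stays moved. The work goes in short steps, Python scripts to look and compute and a tool call to move; the robot and the scene stay as the last step left them, time stands still between calls to the robot, and variables do not carry over. Pictures are saved under pics/ and viewed, and the job is handed in when it is done.

Besides the shell and the picture viewer there is one more tool, called after ">>>" as name([rows], argument=value, ...), one row to a line, values as JSON. move_arm: Moves the arm, as the interface text tells. Its arguments: {"type":"object","properties":{"moves":{"type":"array"},"grip":{"type":"number"},"force":{"type":"number"}},"required":["moves"]}

```bash
ls; mkdir -p pics; python3 - <<'E'
from workcell import *
import cv2, numpy as np
o=get_obs(); print({k:np.round(v,3) for k,v in o.items()})
for n in ['scene','side','wrist']:
    c=get_calibration(n); print(n,{k:np.round(v,3).tolist() for k,v in c.items()})
    cv2.imwrite(f'pics/{n}0.png',cv2.cvtColor(read_camera(n),cv2.COLOR_RGB2BGR))
E
```

```text
pics
{'time': np.float64(0.0), 'q': array([-1.278,  0.469, -0.049,  1.534,  0.024,  1.141, -0.082]), 'qvel': array([ 0.   ,  0.002,  0.001, -0.   , -0.001,  0.001,  0.   ]), 'tau': array([ 0.0000e+00, -5.0799e+01, -8.1000e-02, -2.3615e+01, -6.1000e-02,
        3.8000e-02,  0.0000e+00]), 'tool_pos': array([0.213, 0.64 , 0.222]), 'tcp_rot': array([-0.   ,  0.16 ,  0.987, -0.001]), 'force': array([-0.764,  0.599,  0.478]), 'moment': array([ 0.045, -0.071, -0.007]), 'gripper_width': np.float64(0.087)}
scene {'fx': 438.7, 'fy': 438.7, 'cx': 274.039, 'cy': 211.443, 'world_from_camera': [[-0.655, -0.651, 0.383, 1.064], [0.755, -0.563, 0.336, 0.393], [-0.003, 0.509, 0.861, 1.118], [0.0, 0.0, 0.0, 1.0]]}
side {'fx': 467.698, 'fy': 467.698, 'cx': 286.568, 'cy': 211.703, 'world_from_camera': [[0.968, 0.19, -0.163, 0.36], [-0.249, 0.686, -0.684, -0.945], [-0.018, 0.702, 0.711, 1.077], [0.0, 0.0, 0.0, 1.0]]}
wrist {'fx': 334.834, 'fy': 334.834, 'cx': 274.866, 'cy': 208.114, 'world_from_camera': [[0.316, -0.914, -0.255, 0.144], [0.949, 0.304, 0.087, 0.665], [-0.002, -0.27, 0.963, 0.383], [0.0, 0.0, 0.0, 1.0]]}
```

View pics/scene0.png

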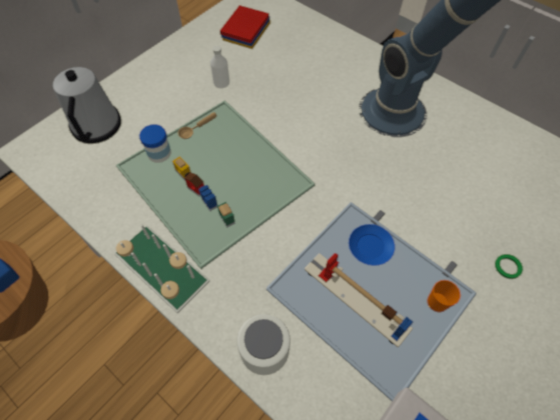

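View pics/side0.png

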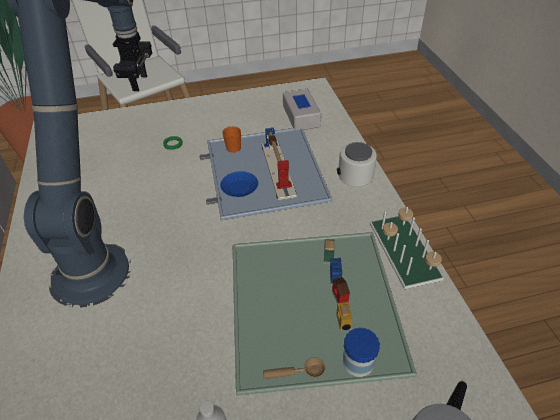

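View pics/wrist0.png

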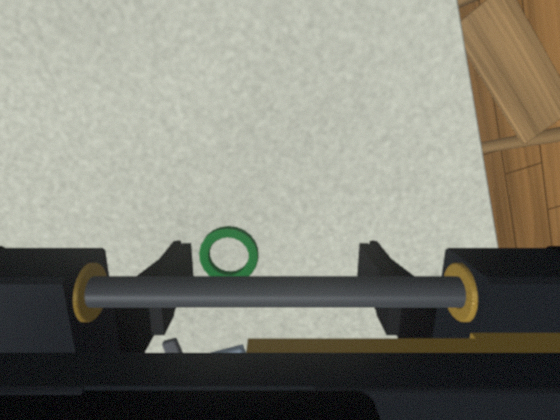

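```bash
cat > h.py <<'E'
import numpy as np, cv2
from workcell import *
def ray(c,u,v):
    T=np.array(c['world_from_camera']); d=np.array([(u-c['cx'])/c['fx'],-(v-c['cy'])/c['fy'],-1.])
    d=T[:3,:3]@d; return T[:3,3],d/np.linalg.norm(d)
def onz(c,u,v,z):
    o,d=ray(c,u,v); return o+d*(z-o[2])/d[2]
def proj(c,p):
    T=np.array(c['world_from_camera']); q=T[:3,:3].T@(np.array(p)-T[:3,3])
    return np.array([c['cx']+c['fx']*q[0]/-q[2], c['cy']-c['fy']*q[1]/-q[2]])
def tri(obs):
    A=np.zeros((3,3));b=np.zeros(3);R=[]
    for c,u,v in obs:
        o,d=ray(c,u,v);P=np.eye(3)-np.outer(d,d);A+=P;b+=P@o;R.append((P,o))
    x=np.linalg.solve(A,b); return x,[round(1000*np.linalg.norm(P@(x-o)),1) for P,o in R]
def snap(n,f):
    c=get_calibration(n); im=cv2.cvtColor(read_camera(n),cv2.COLOR_RGB2BGR); cv2.imwrite('pics/'+f+'.png',im); return c,im
def crop(im,x0,y0,x1,y1,f,s):
    cv2.imwrite('pics/'+f+'.png',cv2.resize(im[y0:y1,x0:x1],None,fx=s,fy=s,interpolation=cv2.INTER_CUBIC))
E
python3 - <<'E'
from h import *
a=cv2.imread('pics/scene0.png');b=cv2.imread('pics/side0.png')
def z(im,r,s): return cv2.resize(im[r[1]:r[3],r[0]:r[2]],None,fx=s,fy=s,interpolation=cv2.INTER_CUBIC)
crop(a,150,140,250,230,'c1',6); crop(b,300,230,400,340,'c2',5); crop(a,290,230,430,350,'c3',5); crop(b,240,120,340,210,'c4',6)
E
```

```text
(no output)
```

View pics/c1.png

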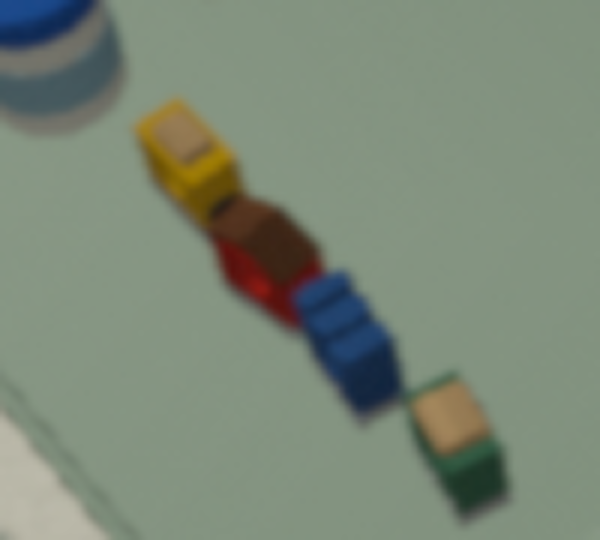

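View pics/c2.png

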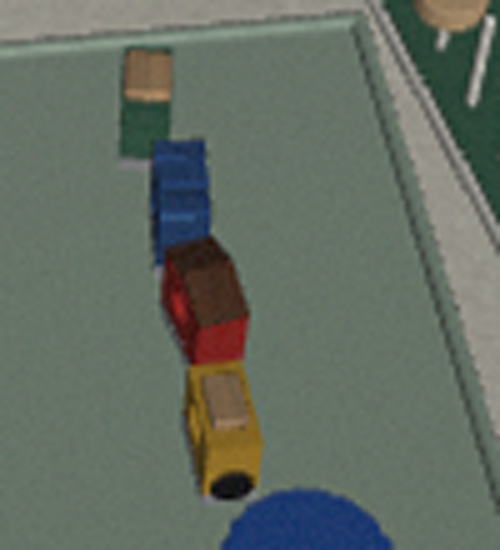

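View pics/c3.png

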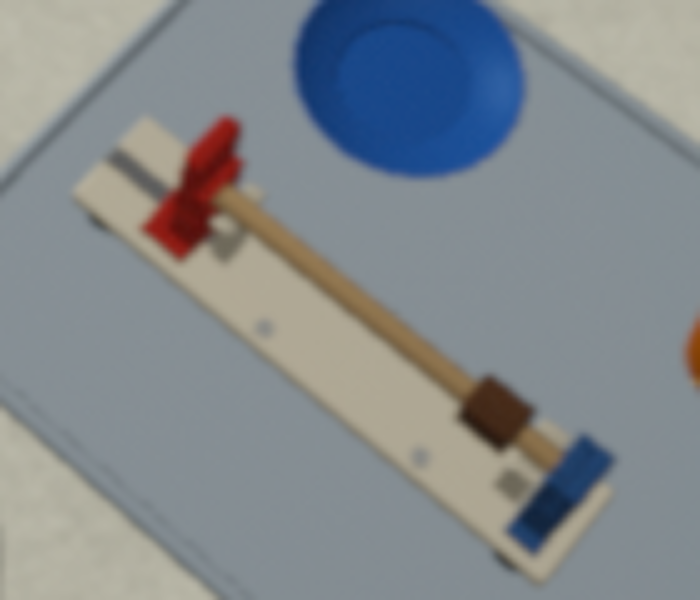

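View pics/c4.png

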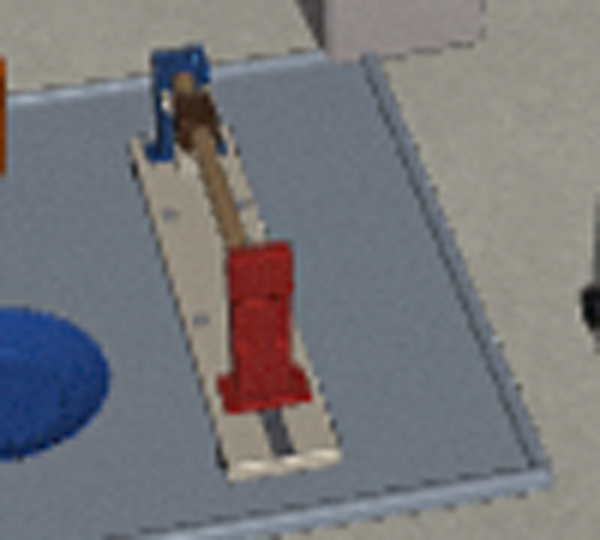

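```bash
python3 - <<'E'
from h import *
cs=get_calibration('scene');cd=get_calibration('side')
S=lambda x,y:(cs,290+x/5,230+y/5); D=lambda x,y:(cd,240+x/6,120+y/6)
for n,p in dict(A=S(72,195),B=S(145,117),C=S(610,490),Dd=S(543,578)).items(): print(n,onz(*p,.018).round(4))
for n,p in dict(A=D(228,472),B=D(340,458),C=D(132,142)).items(): print('side',n,onz(*p,.018).round(4))
print('block top z84', onz(*S(497,412),.084).round(4), onz(*D(195,112),.084).round(4), tri([S(497,412),D(195,114)]))
print('tab top z', tri([S(232,120),D(228,250)]), tri([S(190,182),D(290,245)]))
print('dowel near red', onz(*S(228,198),.079),onz(*D(240,243),.079))
B=lambda x,y:(cs,150+x/6,140+y/6); E=lambda x,y:(cd,300+x/5,230+y/5)
for n,p,q,z in [('yel cap',B(184,137),E(225,400),.065),('green cap',B(452,415),E(148,75),.065),('red ridge a',B(240,203),E(232,318),.07),('blue mid',B(340,305),E(183,185),.066)]:
  print(n,onz(*p,z).round(4),onz(*q,z).round(4),tri([p,q]))
# tray corners
for n,p in dict(a=(cs,118,167),b=(cs,224,102),c=(cs,313,184),d=(cs,205,262)).items(): print(n,onz(*p,.013).round(4))
for n,p in dict(a=(cd,233,241),b=(cd,376,234),c=(cd,413,375),d=(cd,237,391)).items(): print(n,onz(*p,.013).round(4))
E
```

```text
A [0.6573 0.1449 0.018 ]
B [0.5949 0.1461 0.018 ]
C [0.6047 0.45   0.018 ]
Dd [0.6638 0.4484 0.018 ]
side A [0.5897 0.1391 0.018 ]
side B [0.6516 0.1334 0.018 ]
side C [0.6024 0.4427 0.018 ]
block top z84 [0.6354 0.3854 0.084 ] [0.6293 0.3745 0.084 ] (array([0.63143765, 0.38530408, 0.07438999]), [np.float64(0.0), np.float64(0.0)])
tab top z (array([0.60954408, 0.20303149, 0.11848875]), [np.float64(1.0), np.float64(1.0)]) (array([0.64579782, 0.20653621, 0.11074585]), [np.float64(2.1), np.float64(2.1)])
dowel near red [0.62903103 0.21984019 0.079     ] [0.62698018 0.25527814 0.079     ]
yel cap [ 0.6503 -0.3388  0.065 ] [ 0.6461 -0.3471  0.065 ] (array([ 0.64785328, -0.34325989,  0.05860795]), [np.float64(0.0), np.float64(0.0)])
green cap [ 0.6789 -0.1253  0.065 ] [ 0.6757 -0.1328  0.065 ] (array([ 0.67713422, -0.12814388,  0.05940496]), [np.float64(0.3), np.float64(0.3)])
red ridge a [ 0.6618 -0.2851  0.07  ] [ 0.6645 -0.3045  0.07  ] (array([ 0.66280198, -0.29475319,  0.05914559]), [np.float64(5.8), np.float64(5.8)])
blue mid [ 0.6703 -0.208   0.066 ] [ 0.6692 -0.2132  0.066 ] (array([ 0.66963251, -0.21033864,  0.06251779]), [np.float64(0.7), np.float64(0.7)])
a [ 0.7687 -0.511   0.013 ]
b [ 0.3547 -0.4538  0.013 ]
c [ 0.4216 -0.0115  0.013 ]
d [ 0.8176 -0.0752  0.013 ]
a [0.416  0.0011 0.013 ]
b [ 0.8414 -0.0866  0.013 ]
c [ 0.756  -0.5275  0.013 ]
d [ 0.3458 -0.4583  0.013 ]
```

```bash
cat >> h.py <<'E'
def Rq(q):
    w,x,y,z=q
    from scipy.spatial.transform import Rotation as R
    return R.from_quat([x,y,z,w]).as_matrix()
def plan(p,yaw=None):
    """yaw deg: azimuth of tool y. prints turn about tool z then shift (mm) in tool axes after the turn"""
    o=get_obs(); M=Rq(o['tcp_rot']); cur=np.arctan2(M[1,1],M[0,1])
    y=cur if yaw is None else np.radians(yaw)
    t=-((y-cur+np.pi)%(2*np.pi)-np.pi)
    c,s=np.cos(t),np.sin(t); M2=M@np.array([[c,-s,0],[s,c,0],[0,0,1]])
    d=M2.T@(np.array(p)-o['tool_pos'])*1000
    print('t',round(float(o['time']),2),'pos',o['tool_pos'].round(4),'yaw',round(np.degrees(cur),2),'tilt',M[:,2].round(3),'F',o['force'].round(1),'w',round(float(o['gripper_width'])*1000,1),'q7',round(float(o['q'][6]),2),'q1',round(float(o['q'][0]),2))
    print('PLAN turn',round(t,3),'then shift',d.round(1))
E
python3 -c "
from h import *
plan([.61,.27,.26],90)"
```

```text
t 0.15 pos [0.2133 0.6399 0.2217] yaw 71.56 tilt [-0.    -0.001 -1.   ] F [-0.5  0.   0.1] w 86.9 q7 -0.08 q1 -1.28
PLAN turn -0.322 then shift [-396.7 -370.   -37.9]
```

>>> move_arm([
  [0,0,-20,-0.08],
  [0,0,-18,-0.08],
  [0,0,0,-0.08],
  [0,0,0,-0.082],
  [-36,-34,0,0],
  [-36,-34,0,0],
  [-36,-34,0,0],
  [-36,-34,0,0],
  [-36,-34,0,0],
  [-36,-34,0,0],
])

```text
time: 1.4
tool_pos: [0.4304, 0.435, 0.2603]
tcp_rot: [-0.0, -0.0, 1.0, -0.0]
force: [0.2, -0.2, -0.5]
gripper_width: 0.0869
```

>>> move_arm([
  [-36,-34,0,0],
  [-36,-34,0,0],
  [-36,-34,0,0],
  [-36,-34,0,0],
  [-36,-30,0,0],
  [0,0,0,0],
  [0,0,0,0],
  [0,0,0,0],
  [0,0,0,0],
  [0,0,0,0],
])

```text
time: 2.65
tool_pos: [0.6091, 0.2711, 0.2607]
tcp_rot: [0.0, -0.001, 1.0, 0.0]
force: [0.2, 0.4, 0.1]
gripper_width: 0.087
```

```bash
python3 -c "
from h import *
plan([.61,.27,.26],90)
c,im=snap('wrist','w1')"
```

```text
t 2.65 pos [0.6091 0.2711 0.2607] yaw 90.08 tilt [ 0.  0. -1.] F [0.2 0.4 0.1] w 87.0 q7 1.11 q1 -0.53
PLAN turn 0.001 then shift [-0.9 -1.1  0.7]
```

View pics/w1.png

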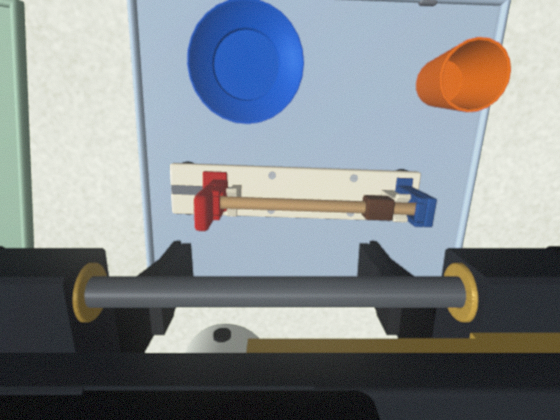

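```bash
python3 -c "
from h import *
im=cv2.imread('pics/w1.png'); crop(im,160,150,300,240,'w1a',5.7); crop(im,330,150,450,240,'w1b',6)"
```

```text
(no output)
```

View pics/w1a.png

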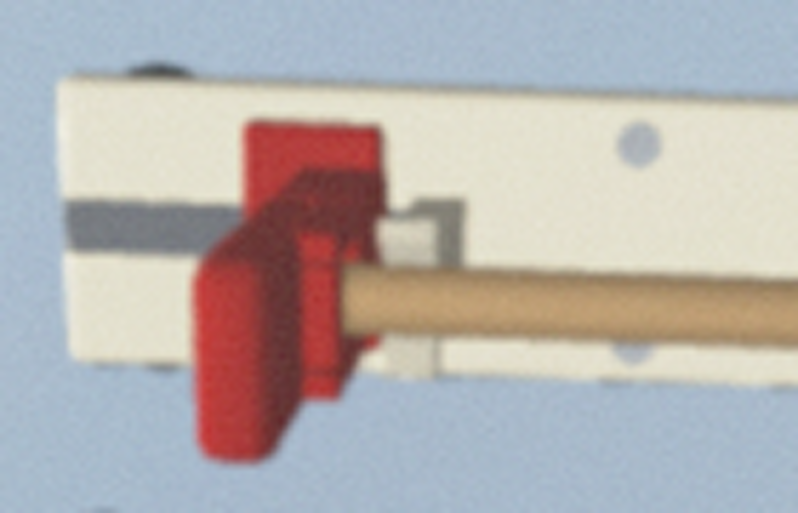

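View pics/w1b.png

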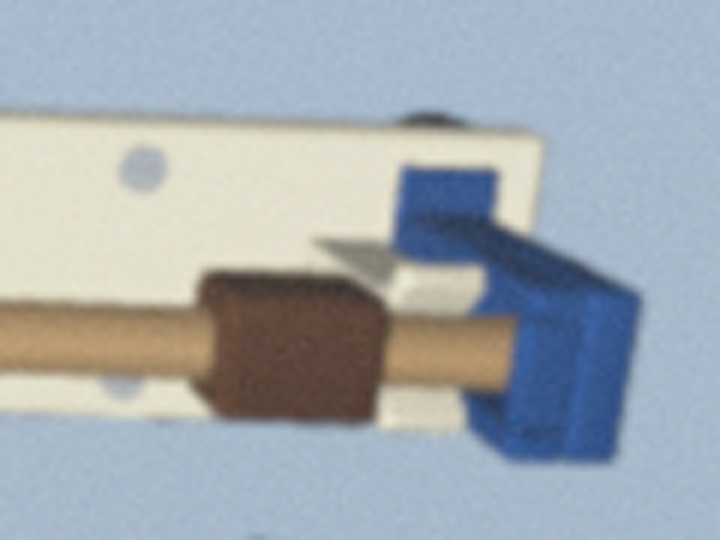

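```bash
python3 - <<'E'
from h import *
c=get_calibration('wrist')
A=lambda x,y,z:onz(c,160+x/5.7,150+y/5.7,z).round(4)
B=lambda x,y,z:onz(c,330+x/6,150+y/6,z).round(4)
print('plank',A(58,80,.018),A(72,358,.018),B(543,133,.018))
print('tabtop',A(203,268,.12),A(265,268,.12),A(203,452,.12),A(268,455,.12))
print('block',B(212,303,.084),B(385,315,.084),B(378,420,.084),B(212,416,.084))
print('dowel top line', A(360,265,.072),A(360,330,.072),A(798,277,.072),A(798,345,.072),B(20,300,.072),B(20,375,.072),B(480,318,.072),B(480,388,.072))
print('blue post top',B(638,297,.088),B(617,460,.088),B(515,460,.088))
E
```

```text
plank [0.5943 0.1454 0.018 ] [0.6558 0.1433 0.018 ] [0.6039 0.4492 0.018 ]
tabtop [0.6103 0.1984 0.12  ] [0.6103 0.2085 0.12  ] [0.642  0.1964 0.12  ] [0.6425 0.2073 0.12  ]
block [0.6227 0.3663 0.084 ] [0.6248 0.3965 0.084 ] [0.644  0.3972 0.084 ] [0.6433 0.3678 0.084 ]
dowel top line [0.6214 0.2164 0.072 ] [0.6342 0.2159 0.072 ] [0.6237 0.2991 0.072 ] [0.6371 0.2994 0.072 ] [0.6252 0.3351 0.072 ] [0.6393 0.3358 0.072 ] [0.6285 0.4181 0.072 ] [0.6417 0.4196 0.072 ]
blue post top [0.6205 0.4381 0.088 ] [0.65   0.4383 0.088 ] [0.65   0.4204 0.088 ]
```

```bash
python3 -c "
from h import *
plan([.6263,.2025,.093],88)"
```

```text
t 2.7 pos [0.6092 0.2709 0.2607] yaw 90.06 tilt [ 0.  0. -1.] F [-0.1 -0.9  0.4] w 87.0 q7 1.11 q1 -0.53
PLAN turn 0.036 then shift [-19.5 -67.8 167.6]
```

>>> move_arm([
  [0,0,0,0.036],
  [-10,-34,20,0],
  [-9.5,-34,20,0],
  [0,0,35,0],
  [0,0,35,0],
  [0,0,30,0],
  [0,0,20,0],
  [0,0,7.5,0],
  [0,0,0,0],
  [0,0,0,0],
], grip=60)

```text
time: 3.95
tool_pos: [0.6275, 0.2021, 0.0943]
tcp_rot: [0.001, 0.018, 1.0, 0.0]
force: [-0.1, -1.1, -0.1]
gripper_width: 0.06
```

>>> move_arm([
  [0,0,0,0],
  [0,0,0,0],
  [0,0,0,0],
  [0,0,0,0],
  [0,0,0,0],
  [0,0,0,0],
  [0,0,0,0],
  [0,0,0,0],
  [0,0,0,0],
  [0,0,0,0],
], grip=8, force=25)

```text
time: 5.2
tool_pos: [0.6266, 0.2014, 0.093]
tcp_rot: [-0.0, 0.018, 1.0, -0.0]
force: [-1.3, -1.7, 1.4]
gripper_width: 0.0138
```

Gripped (13.8 mm). Draw it back 43 mm, then let go and rise.

>>> move_arm([
  [0,-6,0,0],
  [0,-8,0,0],
  [0,-8,0,0],
  [0,-8,0,0],
  [0,-8,0,0],
  [0,-5,0,0],
  [0,0,0,0],
  [0,0,0,0],
  [0,0,0,0],
  [0,0,0,0],
])

```text
time: 6.45
tool_pos: [0.6251, 0.1579, 0.093]
tcp_rot: [-0.0, 0.018, 1.0, -0.001]
force: [0.6, -2.8, -0.5]
gripper_width: 0.0139
```

>>> move_arm([
  [0,0,0,0],
  [0,0,0,0],
  [0,0,0,0],
  [0,0,0,0],
  [0,0,-15,0],
  [0,0,-30,0],
  [0,30,-40,0],
  [0,40,-40,0],
  [0,40,-20,0],
  [0,0,0,0],
], grip=60)

```text
time: 7.7
tool_pos: [0.6288, 0.2745, 0.2414]
tcp_rot: [0.002, 0.015, 1.0, 0.003]
force: [-0.2, -0.2, -0.4]
gripper_width: 0.0597
```

```bash
python3 -c "
from h import *
plan([.6337,.382,.055],0)
c,im=snap('wrist','w2')"
```

```text
t 7.7 pos [0.6288 0.2745 0.2414] yaw 88.33 tilt [ 0.004  0.005 -1.   ] F [-0.2 -0.2 -0.4] w 59.7 q7 1.1 q1 -0.52
PLAN turn 1.542 then shift [106.5   4.1 187. ]
```

View pics/w2.png

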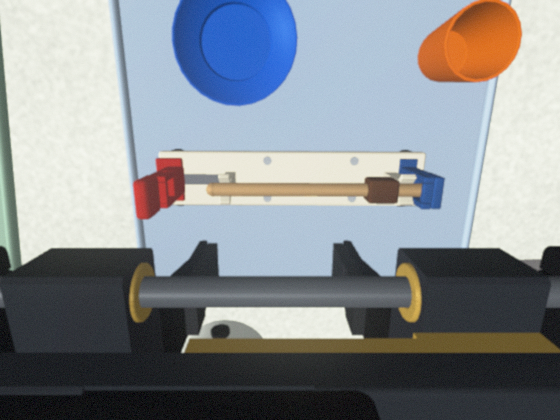

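>>> move_arm([
  [0,10,0,0.16],
  [0,10,0,0.16],
  [0,0,0,0.16],
  [0,0,0,0.16],
  [0,0,0,0.16],
  [0,0,0,0.16],
  [0,0,0,0.16],
  [0,0,0,0.16],
  [0,0,0,0.16],
  [0,0,0,0.137],
])

```text
time: 9.0
tool_pos: [0.6314, 0.2864, 0.2378]
tcp_rot: [0.0, 0.724, 0.69, -0.001]
force: [0.8, 0.3, 0.1]
gripper_width: 0.06
```

```bash
python3 -c "
from h import *
plan([.6337,.382,.053],-2)
c,im=snap('wrist','w3')"
```

```text
t 9.0 pos [0.6314 0.2864 0.2378] yaw -2.82 tilt [-0.001 -0.001 -1.   ] F [0.8 0.3 0.1] w 60.0 q7 -0.36 q1 -0.76
PLAN turn -0.014 then shift [ 95.8  -0.9 184.7]
```

View pics/w3.png

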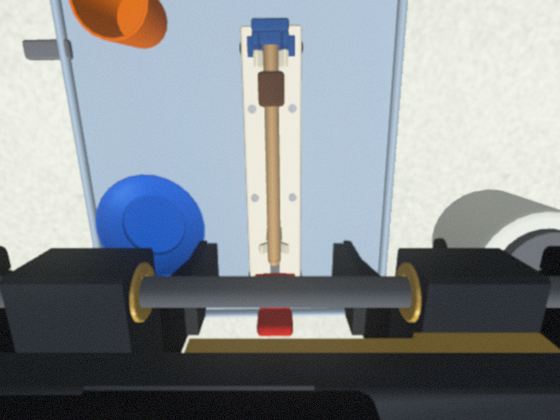

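```bash
python3 - <<'E'
from h import *
im=cv2.imread('pics/w3.png'); crop(im,220,0,320,130,'w3a',4.6)
c=get_calibration('wrist')
hsv=cv2.cvtColor(im,cv2.COLOR_BGR2HSV)
m=((hsv[...,2]<110)&((hsv[...,0]<15)|(hsv[...,0]>170))&(hsv[...,1]>90)).astype(np.uint8); m[:60]=0;m[115:]=0;m[:,:240]=0;m[:,300:]=0
ys,xs=np.where(m); print(xs.min(),xs.max(),ys.min(),ys.max(),len(xs))
print(onz(c,(xs.min()+xs.max()+1)/2-.5,ys.mean(),.084))
for v in (130,220): 
  row=(hsv[v,:,0]>10)&(hsv[v,:,0]<22)&(hsv[v,:,1]>90); x=np.where(row[250:300])[0]+250; print(v,x.min(),x.max(),onz(c,x.mean(),v,.076))
plan([.6337,.382,.053],-2)
E
```

```text
260 282 74 104 231
[0.63362343 0.38186325 0.084     ]
130 267 276 [0.63209163 0.34708661 0.076     ]
220 268 277 [0.62824797 0.25831056 0.076     ]
t 9.05 pos [0.6314 0.2865 0.2378] yaw -2.96 tilt [-0.001 -0.001 -1.   ] F [-0.5  0.3  0.2] w 60.3 q7 -0.36 q1 -0.77
PLAN turn -0.017 then shift [ 95.8  -0.9 184.7]
```

View pics/w3a.png

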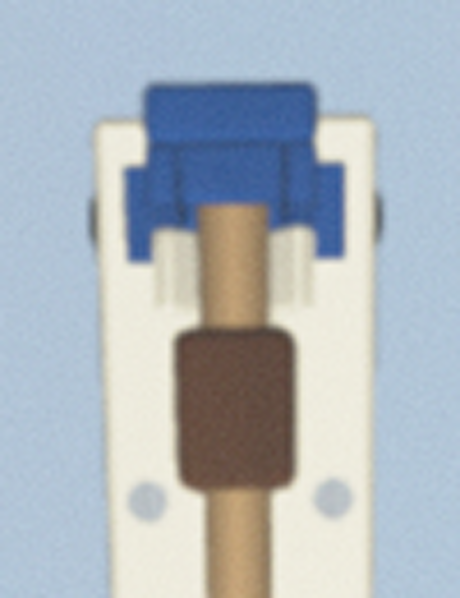

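>>> move_arm([
  [20,0,0,-0.008],
  [38,0,20,0],
  [37.5,-1,30,0],
  [0,0,30,0],
  [0,0,30,0],
  [0,0,30,0],
  [0,0,25,0],
  [0,0,15,0],
  [0,0,4.5,0],
  [0,0,0,0],
])

```text
time: 10.3
tool_pos: [0.6341, 0.3845, 0.0541]
tcp_rot: [-0.0, 0.719, 0.695, 0.0]
force: [-0.9, 0.2, 0.3]
gripper_width: 0.0604
```

```bash
python3 -c "
from h import *
plan([.6336,.382,.053],-2.5)"
```

```text
t 10.3 pos [0.6341 0.3845 0.0541] yaw -1.92 tilt [ 0.001  0.001 -1.   ] F [-0.9  0.2  0.3] w 60.4 q7 -0.42 q1 -0.82
PLAN turn 0.01 then shift [-2.5 -0.3  1.1]
```

>>> move_arm([
  [-1.5,0,0.5,0.006],
  [0,0,0,0],
  [0,0,0,0],
  [0,0,0,0],
  [0,0,0,0],
  [0,0,0,0],
  [0,0,0,0],
  [0,0,0,0],
  [0,0,0,0],
  [0,0,0,0],
], grip=16, force=40)

```text
time: 11.55
tool_pos: [0.6324, 0.3827, 0.0529]
tcp_rot: [-0.001, 0.721, 0.693, -0.001]
force: [-5.3, -0.3, 3.8]
gripper_width: 0.0236
```

>>> move_arm([
  [-6,0,0,0],
  [-6,0,0,0],
  [-6,0,0,0],
  [0,0,0,0],
  [0,0,-10,0],
  [0,0,-20,0],
  [0,0,-30,0],
  [0,0,-35,0],
  [0,0,-35,0],
  [0,0,-35,0],
])

```text
time: 12.8
tool_pos: [0.634, 0.3637, 0.2209]
tcp_rot: [0.001, 0.722, 0.692, 0.001]
force: [1.2, 0.6, -0.9]
gripper_width: 0.0234
```

```bash
python3 -c "
from h import *
plan([.45,.05,.24],-2.5)
c,im=snap('wrist','w4');c,im=snap('scene','s4')"
```

```text
t 12.8 pos [0.634  0.3637 0.2209] yaw -2.36 tilt [ 0.003  0.    -1.   ] F [ 1.2  0.6 -0.9] w 23.4 q7 -0.44 q1 -0.83
PLAN turn 0.002 then shift [-321.4 -170.1  -19.7]
```

View pics/s4.png

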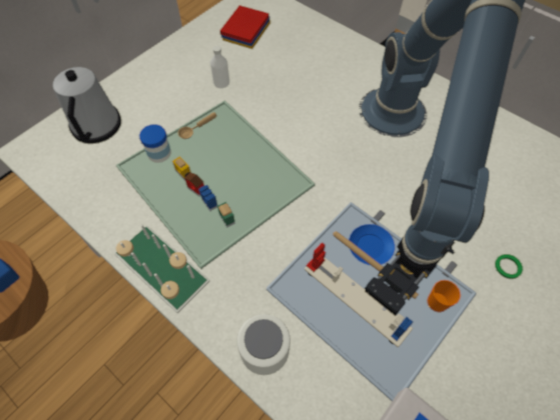

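>>> move_arm([
  [-10,-5,-30,0],
  [-40,-3,-30,0],
  [-40,0,-30,-0.12],
  [0,0,0,-0.16],
  [0,0,0,-0.16],
  [0,0,0,-0.16],
  [0,0,0,-0.16],
  [0,0,0,-0.16],
  [0,0,0,-0.16],
  [0,0,0,-0.16],
])

```text
time: 14.15
tool_pos: [0.6216, 0.274, 0.3078]
tcp_rot: [0.0, 0.182, 0.983, -0.0]
force: [-0.8, 0.3, -0.0]
gripper_width: 0.0237
```

```bash
python3 -c "
from h import *
plan([.67,-.22,.32],80)"
```

```text
t 14.15 pos [0.6216 0.274  0.3078] yaw 68.99 tilt [ 0.    -0.001 -1.   ] F [-0.8  0.3 -0. ] w 23.7 q7 0.79 q1 -0.6
PLAN turn -0.192 then shift [-133.5 -478.1  -11.8]
```

>>> move_arm([
  [0,0,-6,-0.1],
  [0,0,-6,-0.09],
  [-16,-60,0,0],
  [-16,-60,0,0],
  [-16,-60,0,0],
  [-16,-60,0,0],
  [-16,-60,0,0],
  [-16,-60,0,0],
  [-16,-60,0,0],
  [-16,-58,0,0],
])

```text
time: 15.4
tool_pos: [0.6608, -0.2212, 0.32]
tcp_rot: [0.0, 0.091, 0.996, -0.0]
force: [0.8, 0.2, -0.3]
gripper_width: 0.0235
```

>>> move_arm([
  [0,0,0,0],
  [0,0,0,0],
  [0,0,0,0],
  [0,0,0,0],
  [0,0,0,0],
  [0,0,0,0],
  [0,0,0,0],
  [0,0,0,0],
  [0,0,0,0],
  [0,0,0,0],
])

```text
time: 16.65
tool_pos: [0.6613, -0.2183, 0.32]
tcp_rot: [-0.0, 0.09, 0.996, 0.0]
force: [-0.3, 0.7, -0.6]
gripper_width: 0.0235
```

```bash
python3 -c "
from h import *
plan([.67,-.22,.32],80)
c,im=snap('wrist','w5')"
```

```text
t 16.65 pos [ 0.6613 -0.2183  0.32  ] yaw 79.64 tilt [-0.  0. -1.] F [-0.3  0.7 -0.6] w 23.5 q7 1.75 q1 0.06
PLAN turn -0.006 then shift [-8.9 -0.2 -0. ]
```

View pics/w5.png

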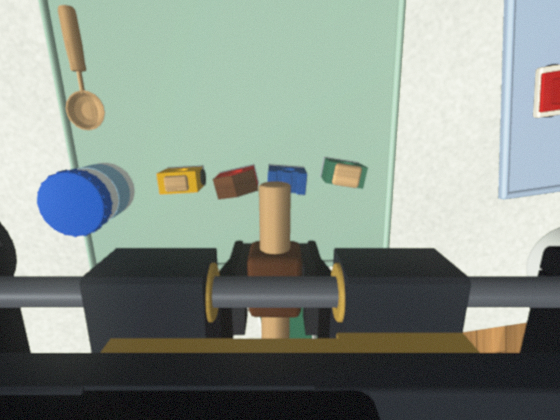

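```bash
python3 -c "
from h import *
im=cv2.imread('pics/w5.png'); crop(im,150,150,265,205,'w5a',7); crop(im,260,150,375,205,'w5b',7)"
```

```text
(no output)
```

View pics/w5a.png

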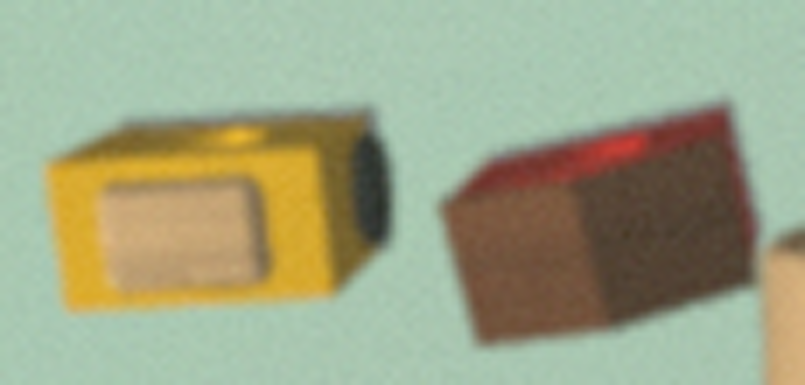

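View pics/w5b.png

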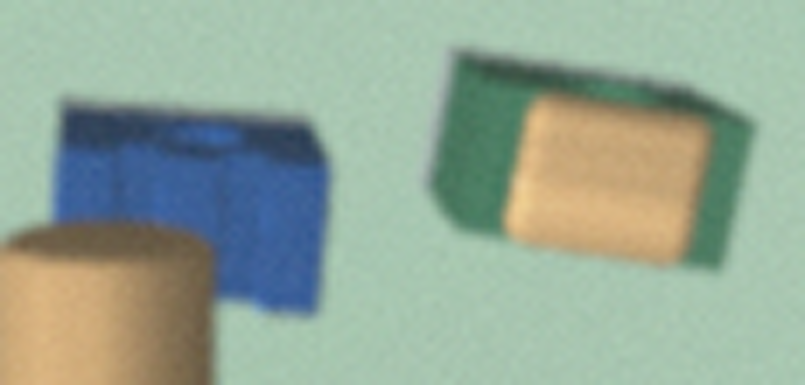

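```bash
cat > m.py <<'E'
from h import *
def az(a,b): d=b-a; return round(np.degrees(np.arctan2(d[1],d[0])),1)
def L(a,b): return round(1000*np.linalg.norm(b-a),1)
def quad(c,x0,y0,s,pts,z,name):
    P=[onz(c,x0+x/s,y0+y/s,z) for x,y in pts]
    print(name,'ctr',np.mean(P,0).round(4),'sides',L(P[0],P[1]),L(P[1],P[2]),L(P[2],P[3]),L(P[3],P[0]),'az01',az(P[0],P[1]),'az32',az(P[3],P[2]),'az30',az(P[3],P[0]),'az21',az(P[2],P[1]))
E
python3 - <<'E'
from m import *
c=get_calibration('wrist')
quad(c,260,150,7,[(540,92),(712,118),(688,265),(505,235)],.065,'greencap')
quad(c,150,150,7,[(105,185),(255,180),(266,288),(112,290)],.065,'yelcap')
quad(c,150,150,7,[(50,165),(318,148),(335,295),(70,310)],.058,'yeltop')
quad(c,150,150,7,[(443,205),(735,130),(757,285),(480,345)],.058,'redeave')
r=[onz(c,150+x/7,150+y/7,.07) for x,y in ((578,180),(612,328))]; print('redridge',np.mean(r,0),L(*r),az(*r))
b=[onz(c,260+x/7,150+y/7,.066) for x,y in ((58,140),(325,162),(318,315))]; print('blue',(b[0]+b[2])/2,L(b[0],b[1]),L(b[1],b[2]),az(b[0],b[1]),az(b[2],b[1]))
# butt end of the dowel, z 0.339
print('butt top',onz(c,275,184,.345)); print(get_obs()['tool_pos'])
# tin cap z=.102 ctr, tray edges
print('tin',onz(c,74,202,.102),'spoon',onz(c,85,110,.02))
E
```

```text
greencap ctr [ 0.6787 -0.1277  0.065 ] sides 31.3 26.9 33.9 26.4 az01 71.1 az32 70.2 az30 158.6 az21 164.3
yelcap ctr [ 0.6503 -0.3419  0.065 ] sides 27.1 19.9 28.1 19.3 az01 81.6 az32 80.4 az30 168.3 az21 171.3
yeltop ctr [ 0.6505 -0.3424  0.058 ] sides 49.2 27.5 49.4 27.2 az01 83.3 az32 82.9 az30 172.0 az21 172.5
redeave ctr [ 0.6663 -0.2687  0.058 ] sides 55.5 29.0 53.0 27.0 az01 94.0 az32 92.1 az30 -178.5 az21 176.8
redridge [ 0.66609642 -0.26879274  0.07      ] 27.5 0.6
blue [ 0.67393767 -0.20382938  0.066     ] 47.9 28.1 74.9 168.5
butt top [ 0.61698072 -0.20886063  0.345     ]
[ 0.661309   -0.21829556  0.31997774]
tin [ 0.64444761 -0.45322163  0.102     ] spoon [ 0.53887652 -0.45012238  0.02      ]
```

```bash
cat > t.py <<'E'
from h import *
import sys
def pose(bx,by,a,dist,z):
    a0=np.radians(a); print('hole az',a); plan([bx-dist*np.cos(a0),by-dist*np.sin(a0),z],a+90)
if __name__=='__main__': pose(*map(float,sys.argv[1:]))
E
python3 t.py .6787 -.1277 -20 216 .15 2>&1; python3 t.py .6787 -.1277 -20 .216 .15
```

```text
hole az -20.0
t 16.7 pos [ 0.6613 -0.2183  0.32  ] yaw 79.64 tilt [-0.  0. -1.] F [ 0.  -1.3 -0.9] w 23.7 q7 1.75 q1 0.06
PLAN turn 0.168 then shift [2.160146e+05 9.110000e+01 1.781000e+02]
hole az -20.0
t 16.7 pos [ 0.6613 -0.2183  0.32  ] yaw 79.64 tilt [-0.  0. -1.] F [ 0.  -1.3 -0.9] w 23.7 q7 1.75 q1 0.06
PLAN turn 0.168 then shift [230.6  91.1 170. ]
```

>>> move_arm([
  [0,0,0,0.09],
  [0,0,0,0.078],
  [40,15,0,0],
  [40,15,0,0],
  [40,15,20,0],
  [40,16,30,0],
  [40,15,40,0],
  [30.5,15,40,0],
  [0,0,30,0],
  [0,0,10,0],
])

```text
time: 17.95
tool_pos: [0.4748, -0.0538, 0.1489]
tcp_rot: [-0.001, 0.173, 0.985, -0.0]
force: [0.3, 0.2, 0.1]
gripper_width: 0.0236
```

>>> move_arm([
  [0,0,30,0],
  [0,0,30,0],
  [0,0,20,0],
  [0,0,10,0],
  [0,0,0,0],
  [0,0,0,0],
  [0,0,0,0],
  [0,0,0,0],
  [0,0,0,0],
  [0,0,0,0],
])

```text
time: 19.2
tool_pos: [0.4758, -0.0539, 0.0601]
tcp_rot: [0.0, 0.173, 0.985, 0.0]
force: [0.2, -1.0, -1.2]
gripper_width: 0.0237
```

```bash
python3 t.py .6787 -.1277 -20 .216 .023; python3 -c "
from h import *
c,im=snap('side','d6'); crop(im,270,200,400,340,'d6a',4.2);c,im=snap('scene','s6'); crop(im,150,120,300,240,'s6a',5)"
```

```text
hole az -20.0
t 19.2 pos [ 0.4758 -0.0539  0.0601] yaw 70.02 tilt [ 0.  0. -1.] F [ 0.2 -1.  -1.2] w 23.7 q7 1.39 q1 -0.16
PLAN turn 0.0 then shift [ 0.1  0.1 37.1]
```

View pics/d6a.png

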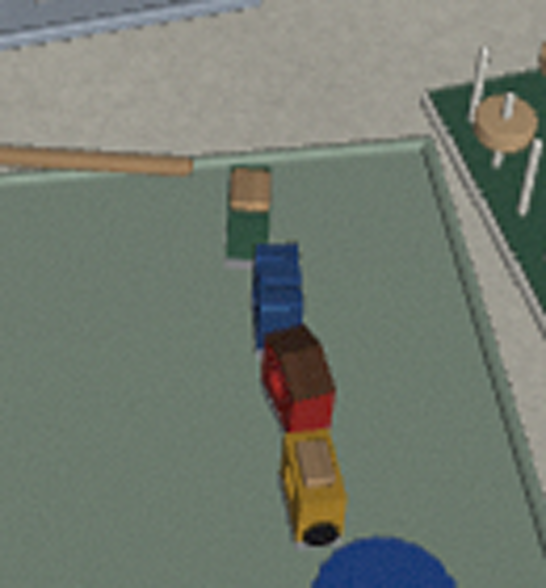

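View pics/s6a.png

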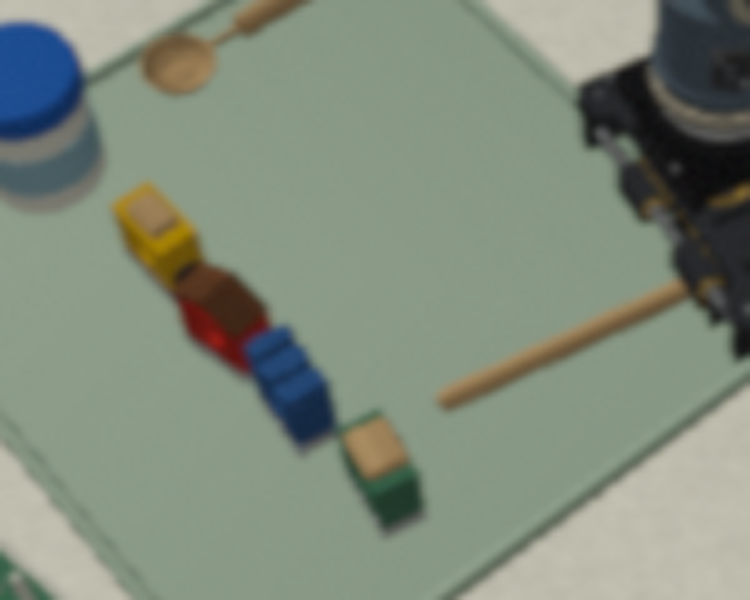

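```bash
python3 - <<'E'
from h import *
S=get_calibration('scene');D=get_calibration('side')
tip=[.6421,-.1144,.0791]; cap=[.6787,-.1277,.065]
print('exp tip',proj(S,tip),proj(D,tip),'obs',(150+442/5,120+402/5),(270+191/4.2,200+166/4.2))
print('exp cap',proj(S,cap),proj(D,cap),'obs',(150+377/5,120+447/5),(270+250/4.2,200+189/4.2))
mid=[.4758+.09*.94,-.0539-.09*.342,.0791]
print(proj(S,mid),proj(D,mid))
E
```

```text
exp tip [236.81137439 200.2108903 ] [316.49769762 239.36630795] obs (238.4, 200.4) (315.4761904761905, 239.52380952380952)
exp cap [224.75095359 208.63435272] [330.05622642 243.46698207] obs (225.4, 209.4) (329.5238095238095, 245.0)
[264.17872711 187.57745334] [285.93224662 237.51102371]
```

>>> move_arm([
  [0,0,15,0],
  [0,0,14,0],
  [0,0,8,0],
  [0,0,0,0],
  [-8,0,0,0],
  [-10,0,0,0],
  [-10,0,0,0],
  [-10,0,0,0],
  [-10,0,0,0],
  [-10,0,0,0],
])

```text
time: 20.55
tool_pos: [0.531, -0.074, 0.023]
tcp_rot: [0.0, 0.174, 0.985, 0.0]
force: [0.3, -0.1, -1.0]
gripper_width: 0.0236
```

```bash
python3 t.py .6787 -.1277 -20 .030 .022; python3 -c "
from h import *
c,im=snap('side','d7'); crop(im,270,220,370,300,'d7a',6);c,im=snap('scene','s7'); crop(im,190,160,290,240,'s7a',6)"
```

```text
hole az -20.0
t 20.55 pos [ 0.531 -0.074  0.023] yaw 70.02 tilt [ 0.  0. -1.] F [ 0.3 -0.1 -1. ] w 23.6 q7 1.44 q1 -0.1
PLAN turn 0.0 then shift [-1.272e+02  1.000e-01  1.000e+00]
```

View pics/d7a.png

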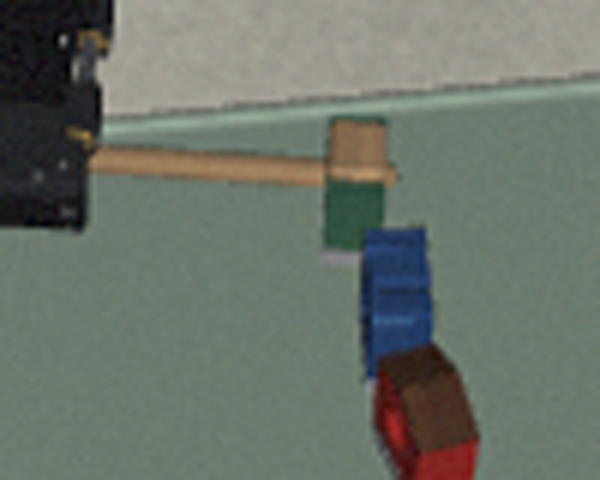

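View pics/s7a.png

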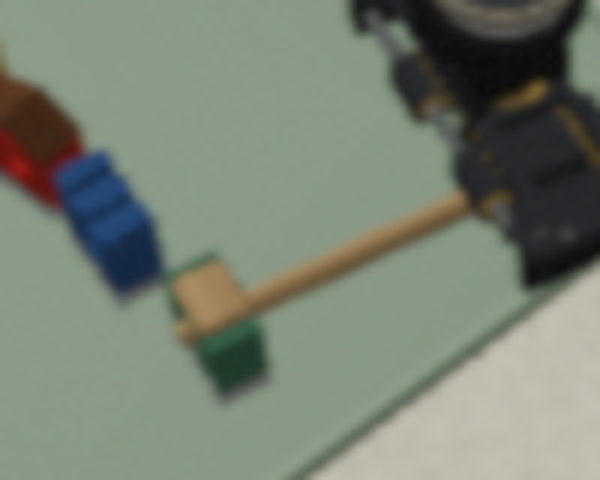

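Tip is through the green bead in both views (emerging at side ~(335,250), scene ~(221,215)), with no contact force. Continue.

>>> move_arm([
  [-10,0,0,0],
  [-14,0,0,0],
  [-15,0,0,0],
  [-15,0,0,0],
  [-15,0,0,0],
  [-15,0,0,0],
  [-15,0,0,0],
  [-14,0,0,0],
  [-9,0,0,0],
  [-4,0,0,0],
])

```text
time: 21.9
tool_pos: [0.6491, -0.117, 0.0229]
tcp_rot: [-0.0, 0.174, 0.985, 0.0]
force: [-0.4, 0.2, -0.7]
gripper_width: 0.0234
```

```bash
python3 t.py .6787 -.1277 -20 .030 .022; python3 -c "
from h import *
c,im=snap('side','d8'); crop(im,270,200,370,280,'d8a',6);c,im=snap('scene','s8'); crop(im,170,140,270,230,'s8a',6)"
```

```text
hole az -20.0
t 21.9 pos [ 0.6491 -0.117   0.0229] yaw 70.01 tilt [-0.  0. -1.] F [-0.4  0.2 -0.7] w 23.4 q7 1.49 q1 -0.03
PLAN turn 0.0 then shift [-1.5  0.1  0.9]
```

View pics/d8a.png

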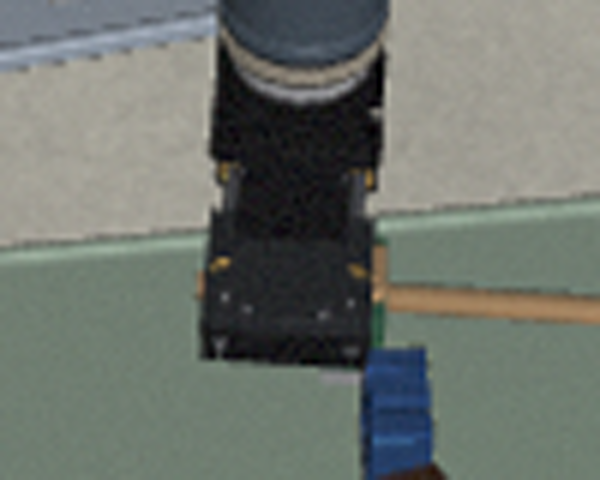

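View pics/s8a.png

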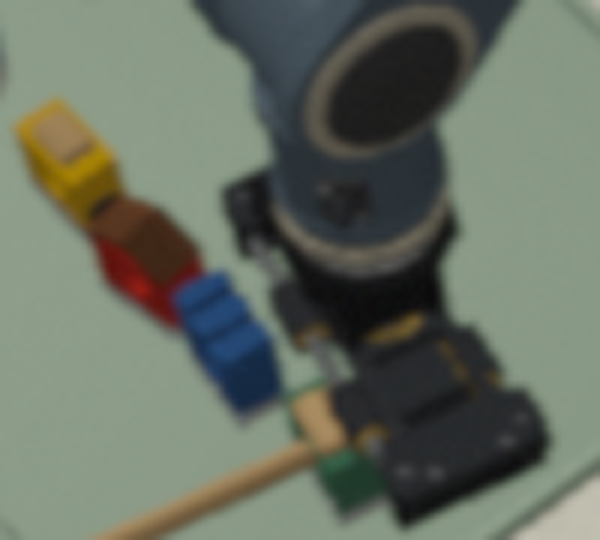

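>>> move_arm([
  [0,0,-8,0],
  [0,0,-9,0],
  [0,0,-3,0],
  [10,0,0,0],
  [18,0,0,0],
  [22,0,0,0],
  [25,0,0,0],
  [25,0,0,0],
  [25,0,0,0],
  [22,0,0,0],
])

```text
time: 23.25
tool_pos: [0.5085, -0.066, 0.0429]
tcp_rot: [-0.001, 0.173, 0.985, 0.0]
force: [0.3, 1.0, -0.7]
gripper_width: 0.0237
```

>>> move_arm([
  [18,0,0,0],
  [12,0,0,0],
  [5,0,0,0],
  [0,0,0,0],
  [0,0,0,0],
  [0,0,0,0],
  [0,0,0,0],
  [0,0,0,0],
  [0,0,0,0],
  [0,0,0,0],
])

```text
time: 24.5
tool_pos: [0.4777, -0.0546, 0.043]
tcp_rot: [-0.0, 0.174, 0.985, 0.0]
force: [-0.1, -0.5, -2.1]
gripper_width: 0.0236
```

```bash
python3 t.py .674 -.204 -13.5 .216 .040; python3 -c "
from h import *
c,im=snap('side','d9'); crop(im,270,220,400,340,'d9a',5);c,im=snap('scene','s9'); crop(im,150,120,300,240,'s9a',5)"
```

```text
hole az -13.5
t 24.5 pos [ 0.4777 -0.0546  0.043 ] yaw 70.02 tilt [ 0.  0. -1.] F [-0.1 -0.5 -2.1] w 23.6 q7 1.4 q1 -0.14
PLAN turn -0.113 then shift [ -9.8 -99.4   3. ]
```

View pics/d9a.png

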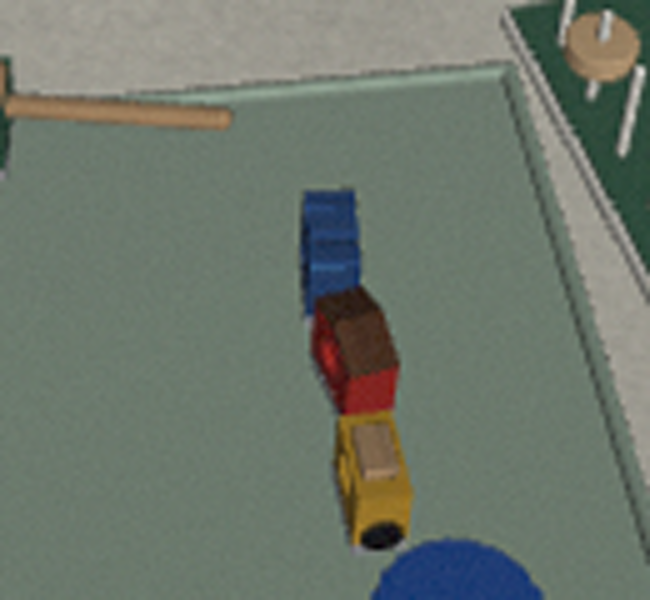

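View pics/s9a.png

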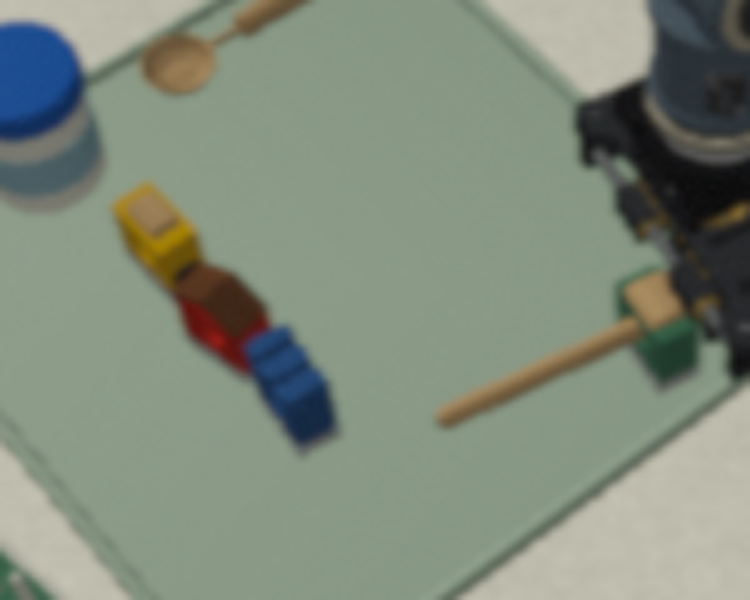

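>>> move_arm([
  [0,0,0,-0.06],
  [0,0,0,-0.053],
  [-2,-10,0,0],
  [-2,-18,0,0],
  [-2,-22,0,0],
  [-2,-22,0,0],
  [-2,-17,0,0],
  [0,-10,0,0],
  [0,0,0,0],
  [0,0,0,0],
])

```text
time: 25.85
tool_pos: [0.4644, -0.1525, 0.0429]
tcp_rot: [-0.0, 0.117, 0.993, 0.0]
force: [0.5, -0.2, -1.7]
gripper_width: 0.0237
```

>>> move_arm([
  [0,0,10,0],
  [0,0,8,0],
  [0,0,3,0],
  [0,0,0,0],
  [0,0,0,0],
  [0,0,0,0],
  [0,0,0,0],
  [0,0,0,0],
  [0,0,0,0],
  [0,0,0,0],
])

```text
time: 27.1
tool_pos: [0.4643, -0.1532, 0.022]
tcp_rot: [0.0, 0.118, 0.993, 0.0]
force: [-0.6, 0.7, -0.5]
gripper_width: 0.0237
```

```bash
python3 t.py .674 -.204 -13.5 .216 .022; python3 -c "
from h import *
S,im=snap('side','d10'); crop(im,270,220,400,340,'d10a',5);C,im=snap('scene','s10'); crop(im,150,120,300,240,'s10a',5)
o=get_obs();a=np.radians(-13.5);tip=o['tool_pos']+np.array([.177*np.cos(a),.177*np.sin(a),.019])
for n,p in (('tip',tip),('blue',[.674,-.204,.066])): print(n,(proj(C,p)-[150,120])*5,(proj(S,p)-[270,220])*5)"
```

```text
hole az -13.5
t 27.1 pos [ 0.4643 -0.1532  0.022 ] yaw 76.49 tilt [ 0.  0. -1.] F [-0.6  0.7 -0.5] w 23.7 q7 1.71 q1 0.09
PLAN turn -0.0 then shift [ 0.2 -0.4  0. ]
tip [346.54460232 353.54137807] [263.030685   249.50339701]
blue [283.62227526 362.15950462] [335.88717947 220.19544243]
```

View pics/d10a.png

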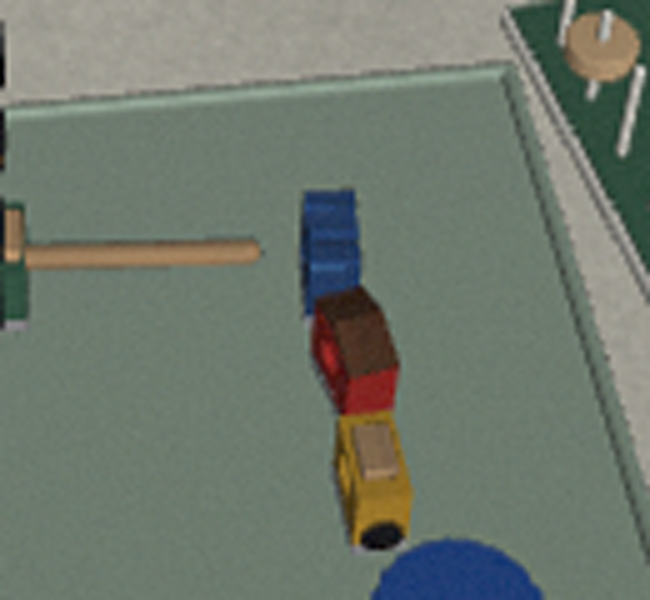

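View pics/s10a.png

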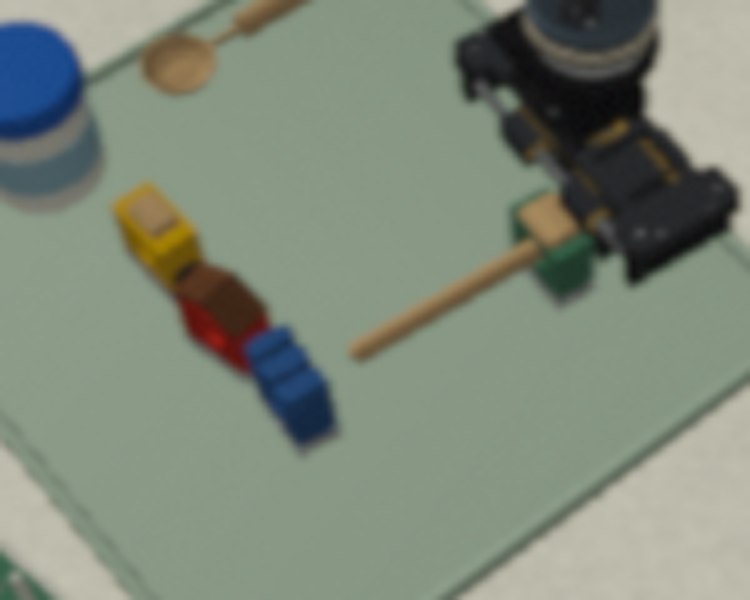

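>>> move_arm([
  [-5,-0.4,0,0],
  [-9,0,0,0],
  [-10,0,0,0],
  [-10,0,0,0],
  [-10,0,0,0],
  [-10,0,0,0],
  [-9,0,0,0],
  [-5,0,0,0],
  [0,0,0,0],
  [0,0,0,0],
])

```text
time: 28.45
tool_pos: [0.5301, -0.1695, 0.022]
tcp_rot: [-0.0, 0.118, 0.993, 0.0]
force: [0.6, -0.1, -0.5]
gripper_width: 0.0237
```

```bash
python3 t.py .674 -.204 -13.5 .062 .022; python3 -c "
from h import *
S,im=snap('side','d11'); crop(im,270,220,400,340,'d11a',5);C,im=snap('scene','s11'); crop(im,150,120,300,240,'s11a',5)"
```

```text
hole az -13.5
t 28.45 pos [ 0.5301 -0.1695  0.022 ] yaw 76.49 tilt [-0.  0. -1.] F [ 0.6 -0.1 -0.5] w 23.7 q7 1.71 q1 0.1
PLAN turn -0.0 then shift [-86.   0.  -0.]
```

View pics/d11a.png

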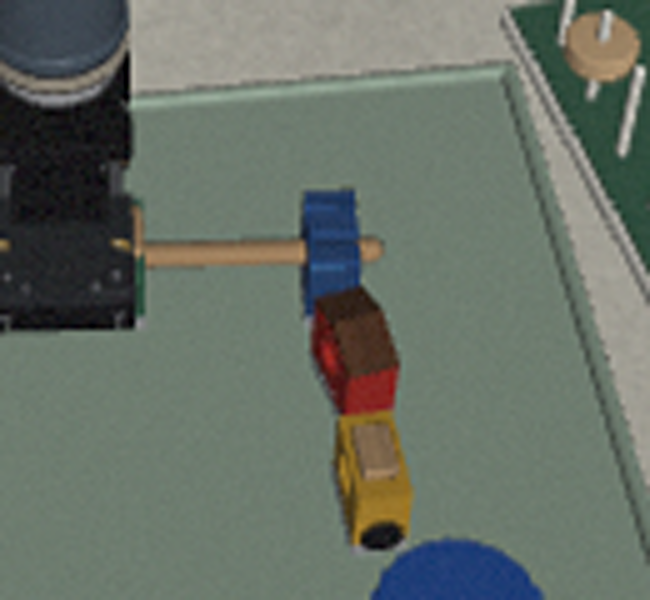

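View pics/s11a.png

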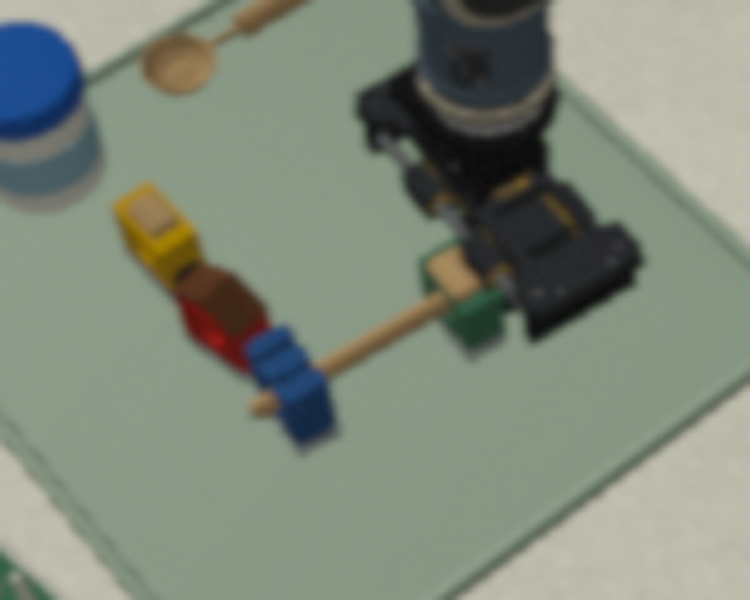

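Through the blue bead cleanly. Advance 86, then lift a little and back off.

>>> move_arm([
  [-6,0,0,0],
  [-12,0,0,0],
  [-15,0,0,0],
  [-15,0,0,0],
  [-15,0,0,0],
  [-12,0,0,0],
  [-8,0,0,0],
  [-3,0,0,0],
  [0,0,0,0],
  [0,0,0,0],
])

```text
time: 29.8
tool_pos: [0.6136, -0.1896, 0.022]
tcp_rot: [-0.0, 0.118, 0.993, 0.0]
force: [0.1, 0.6, 0.5]
gripper_width: 0.0237
```

>>> move_arm([
  [0,0,-7,0],
  [0,0,-9,0],
  [0,0,-4,0],
  [0,0,0,0],
  [8,0,0,0],
  [15,0,0,0],
  [20,0,0,0],
  [22,0,0,0],
  [22,0,0,0],
  [20,0,0,0],
])

```text
time: 31.05
tool_pos: [0.5076, -0.1641, 0.0418]
tcp_rot: [-0.001, 0.118, 0.993, 0.0]
force: [0.3, 0.3, -1.3]
gripper_width: 0.0236
```

>>> move_arm([
  [20,0,0,0],
  [15,0,0,0],
  [8,0,0,0],
  [3,0,0,0],
  [0,0,0,0],
  [0,0,0,0],
  [0,0,0,0],
  [0,0,0,0],
  [0,0,0,0],
  [0,0,0,0],
])

```text
time: 32.3
tool_pos: [0.4651, -0.1539, 0.042]
tcp_rot: [-0.0, 0.118, 0.993, 0.0]
force: [0.3, -0.5, -2.5]
gripper_width: 0.0237
```

```bash
python3 t.py .666 -.2687 1.5 .216 .043; python3 -c "
from h import *
S,im=snap('side','d12'); crop(im,250,220,400,340,'d12a',5);C,im=snap('scene','s12'); crop(im,150,120,300,240,'s12a',5)"
```

```text
hole az 1.5
t 32.3 pos [ 0.4651 -0.1539  0.042 ] yaw 76.49 tilt [ 0.  0. -1.] F [ 0.3 -0.5 -2.5] w 23.7 q7 1.7 q1 0.08
PLAN turn -0.262 then shift [  18.2 -120.    -1. ]
```

View pics/d12a.png

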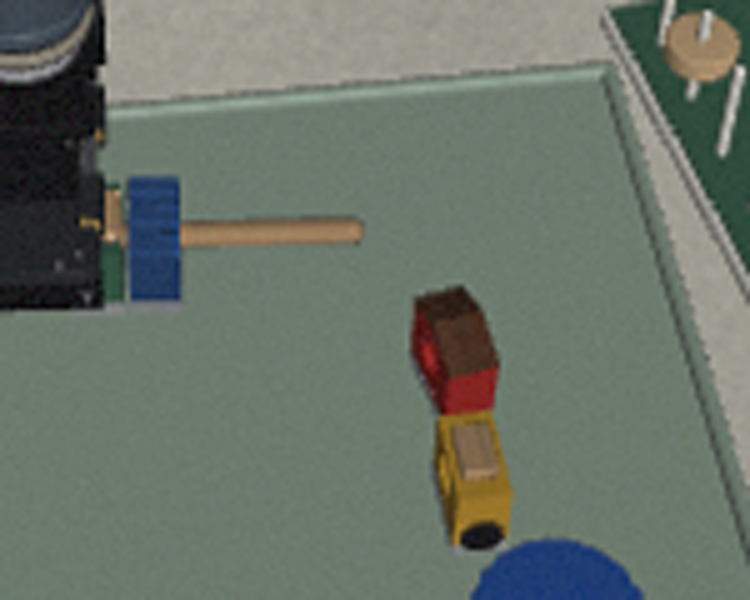

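View pics/s12a.png

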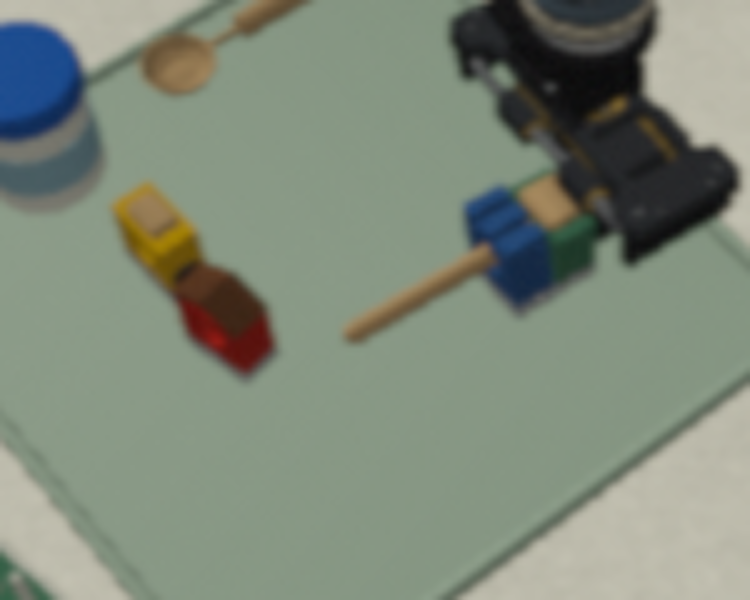

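>>> move_arm([
  [0,0,0,-0.06],
  [0,0,0,-0.08],
  [0,0,0,-0.07],
  [6,0,0,-0.052],
  [8,-6,0,0],
  [4,-14,0,0],
  [0,-20,0,0],
  [0,-22,0,0],
  [0,-20,0,0],
  [0,-18,0,0],
])

```text
time: 33.65
tool_pos: [0.4495, -0.256, 0.042]
tcp_rot: [0.0, -0.012, 1.0, -0.0]
force: [0.5, -0.5, -2.2]
gripper_width: 0.0237
```

>>> move_arm([
  [0,-14,0,0],
  [0,-6,0,0],
  [0,0,0,0],
  [0,0,8,0],
  [0,0,8,0],
  [0,0,4,0],
  [0,0,0,0],
  [0,0,0,0],
  [0,0,0,0],
  [0,0,0,0],
])

```text
time: 34.9
tool_pos: [0.4504, -0.2741, 0.0222]
tcp_rot: [0.0, -0.013, 1.0, -0.0]
force: [0.6, 0.0, -1.2]
gripper_width: 0.0236
```

```bash
python3 t.py .666 -.2687 1.5 .216 .022; python3 -c "
from h import *
S,im=snap('side','d13'); crop(im,250,220,400,340,'d13a',5);C,im=snap('scene','s13'); crop(im,150,120,300,240,'s13a',5)
o=get_obs();a=np.radians(1.5);tip=o['tool_pos']+np.array([.177*np.cos(a),.177*np.sin(a),.019])
for n,p in (('tip',tip),('red',[.666,-.2687,.07])): print(n,(proj(C,p)-[150,120])*5,(proj(S,p)-[250,220])*5)"
```

```text
hole az 1.5
t 34.9 pos [ 0.4504 -0.2741  0.0222] yaw 91.5 tilt [ 0. -0. -1.] F [ 0.6  0.  -1.2] w 23.6 q7 2.16 q1 0.37
PLAN turn -0.0 then shift [ 0.4 -0.3  0.2]
tip [268.14083782 275.65450939] [389.32427805 361.50689923]
red [214.25604949 288.70342824] [461.67405917 312.51465195]
```

View pics/d13a.png

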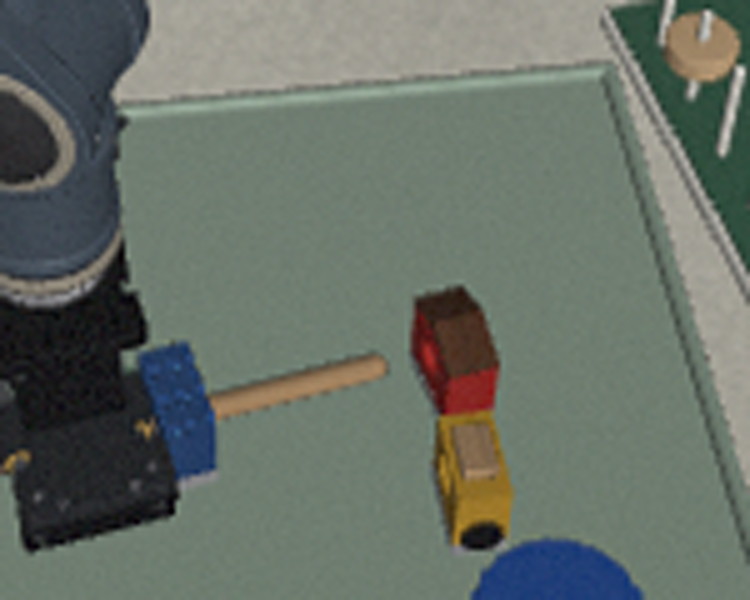

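View pics/s13a.png

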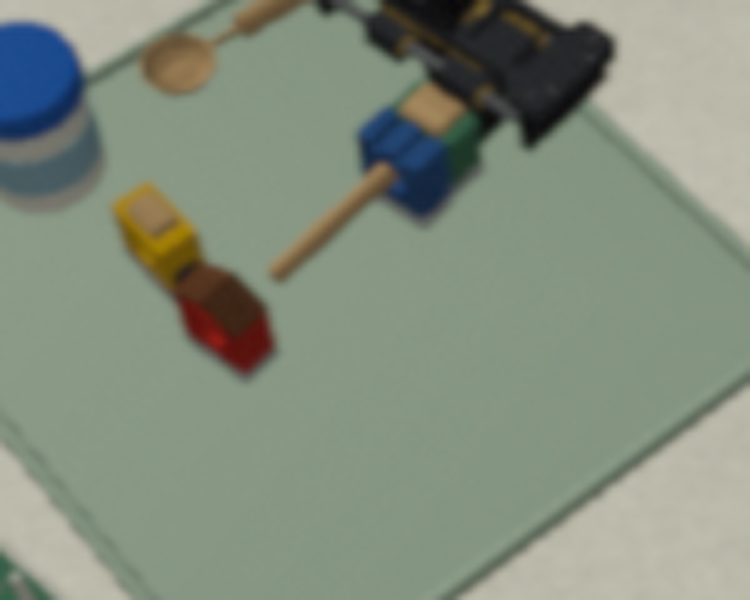

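>>> move_arm([
  [-5,0,0,0],
  [-9,0,0,0],
  [-10,0,0,0],
  [-10,0,0,0],
  [-10,0,0,0],
  [-10,0,0,0],
  [-9,0,0,0],
  [-5,0,0,0],
  [0,0,0,0],
  [0,0,0,0],
])

```text
time: 36.25
tool_pos: [0.5183, -0.2723, 0.0221]
tcp_rot: [0.0, -0.013, 1.0, -0.0]
force: [-1.3, 0.3, -1.8]
gripper_width: 0.0237
```

```bash
python3 t.py .666 -.2687 1.5 .091 .022; python3 -c "
from h import *
S,im=snap('side','d14'); crop(im,250,220,400,340,'d14a',5);C,im=snap('scene','s14'); crop(im,150,120,300,240,'s14a',5)"
```

```text
hole az 1.5
t 36.25 pos [ 0.5183 -0.2723  0.0221] yaw 91.49 tilt [ 0. -0. -1.] F [-1.3  0.3 -1.8] w 23.7 q7 2.1 q1 0.32
PLAN turn -0.0 then shift [-56.8  -0.3   0.1]
```

View pics/d14a.png

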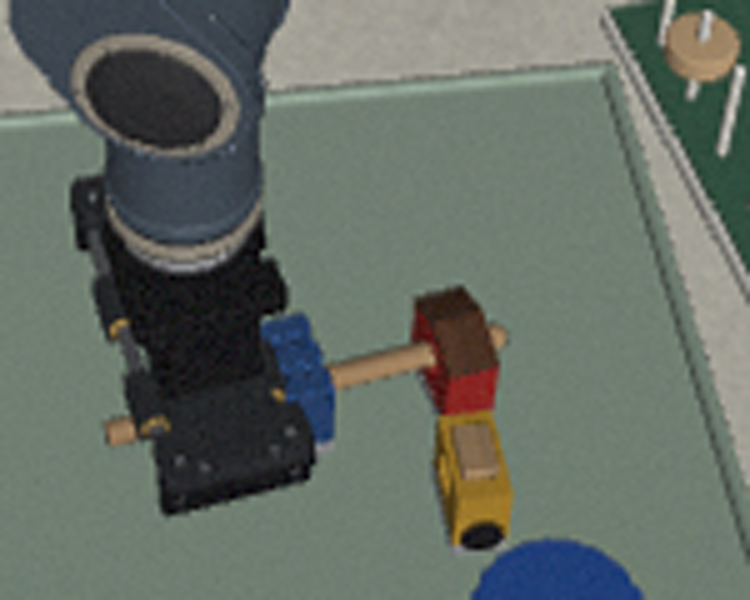

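View pics/s14a.png

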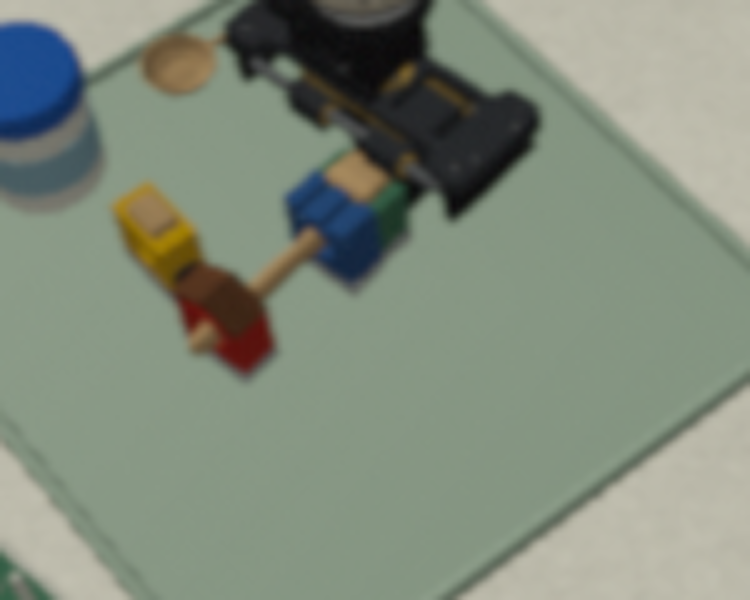

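>>> move_arm([
  [-5,0,0,0],
  [-10,0,0,0],
  [-12,0,0,0],
  [-12,0,0,0],
  [-10,0,0,0],
  [-6,0,0,0],
  [-2,0,0,0],
  [0,0,0,0],
  [0,0,0,0],
  [0,0,0,0],
])

```text
time: 37.6
tool_pos: [0.5753, -0.2708, 0.0222]
tcp_rot: [0.0, -0.013, 1.0, -0.0]
force: [-0.3, 0.1, 0.3]
gripper_width: 0.0236
```

>>> move_arm([
  [0,0,-7,0],
  [0,0,-9,0],
  [0,0,-4,0],
  [0,0,0,0],
  [8,0,0,0],
  [14,0,0,0],
  [18,0,0,0],
  [18,0,0,0],
  [18,0,0,0],
  [18,0,0,0],
])

```text
time: 38.85
tool_pos: [0.4797, -0.2733, 0.042]
tcp_rot: [-0.0, -0.013, 1.0, 0.0]
force: [-0.1, 0.0, -3.1]
gripper_width: 0.0235
```

>>> move_arm([
  [18,0,0,0],
  [12,0,0,0],
  [8,0,0,0],
  [3,0,0,0],
  [0,0,0,0],
  [0,0,0,0],
  [0,0,0,0],
  [0,0,0,0],
  [0,0,0,0],
  [0,0,0,0],
])

```text
time: 40.1
tool_pos: [0.4403, -0.2743, 0.042]
tcp_rot: [-0.0, -0.013, 1.0, 0.0]
force: [0.2, 0.6, -3.2]
gripper_width: 0.0237
```

```bash
python3 t.py .6505 -.342 -7.5 .216 .043; python3 -c "
from h import *
S,im=snap('side','d15'); crop(im,250,220,400,340,'d15a',5);C,im=snap('scene','s15'); crop(im,150,100,300,220,'s15a',5)"
```

```text
hole az -7.5
t 40.1 pos [ 0.4403 -0.2743  0.042 ] yaw 91.5 tilt [-0.  0. -1.] F [ 0.2  0.6 -3.2] w 23.7 q7 2.16 q1 0.38
PLAN turn 0.157 then shift [ -1.3 -39.7  -1. ]
```

View pics/d15a.png

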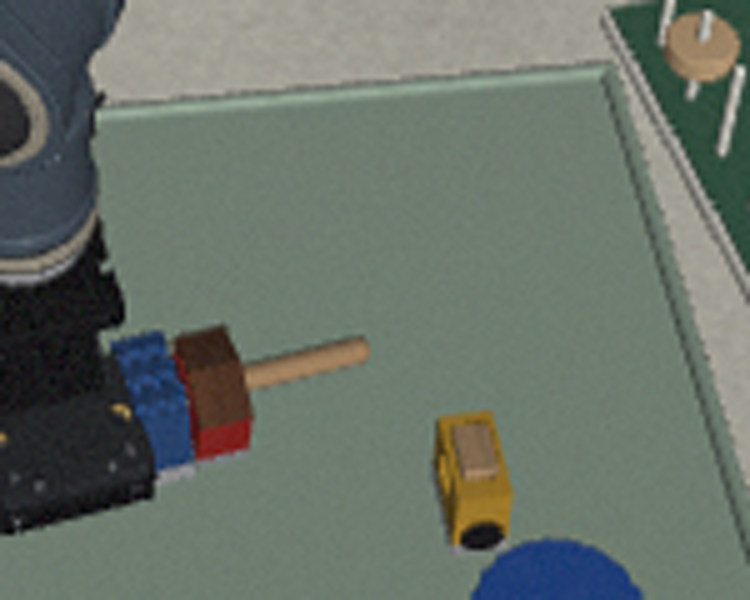

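View pics/s15a.png

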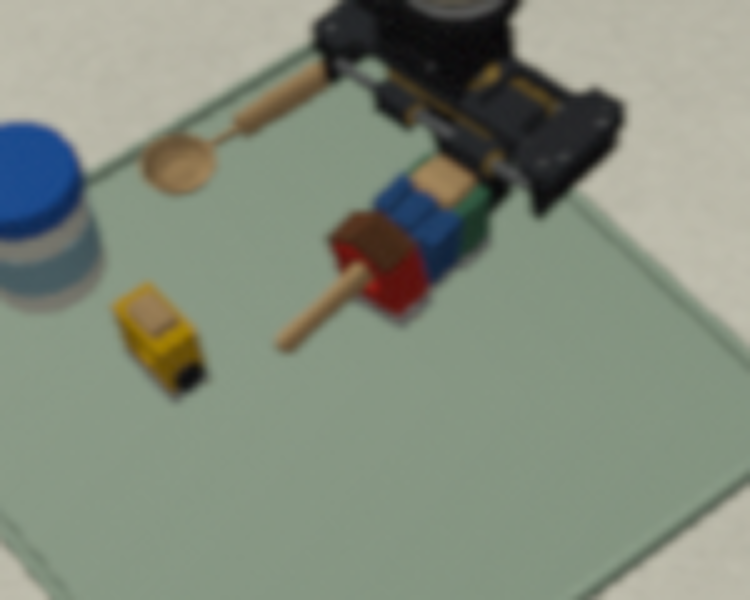

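>>> move_arm([
  [0,0,0,0.05],
  [0,0,0,0.06],
  [0,0,0,0.047],
  [0,-6,0,0],
  [0,-10,0,0],
  [-1.3,-12,0,0],
  [0,-8,0,0],
  [0,-3.7,0,0],
  [0,0,0,0],
  [0,0,0,0],
])

```text
time: 41.45
tool_pos: [0.4364, -0.3133, 0.0419]
tcp_rot: [-0.0, 0.065, 0.998, 0.0]
force: [-0.1, -0.0, -3.5]
gripper_width: 0.0239
```

>>> move_arm([
  [0,0,8,0],
  [0,0,8,0],
  [0,0,4,0],
  [0,0,0,0],
  [0,0,0,0],
  [0,0,0,0],
  [0,0,0,0],
  [0,0,0,0],
  [0,0,0,0],
  [0,0,0,0],
])

```text
time: 42.7
tool_pos: [0.4364, -0.3138, 0.022]
tcp_rot: [0.0, 0.065, 0.998, 0.0]
force: [0.1, -0.0, -0.4]
gripper_width: 0.0236
```

```bash
python3 t.py .6505 -.342 -7.5 .216 .022; python3 -c "
from h import *
S,im=snap('side','d16'); crop(im,250,220,400,340,'d16a',5);C,im=snap('scene','s16'); crop(im,150,100,300,220,'s16a',5)
o=get_obs();a=np.radians(-7.5);tip=o['tool_pos']+np.array([.177*np.cos(a),.177*np.sin(a),.019])
for n,p in (('tip',tip),('yel',[.6505,-.342,.065])): print(n,(proj(C,p)-[150,100])*5,(proj(S,p)-[250,220])*5)"
```

```text
hole az -7.5
t 42.7 pos [ 0.4364 -0.3138  0.022 ] yaw 82.5 tilt [ 0.  0. -1.] F [ 0.1 -0.  -0.4] w 23.6 q7 2.12 q1 0.42
PLAN turn 0.0 then shift [ 0. -0.  0.]
tip [209.01316682 301.34233649] [401.44077412 474.48338051]
yel [149.44477448 311.52923999] [479.93828083 439.7252584 ]
```

View pics/d16a.png

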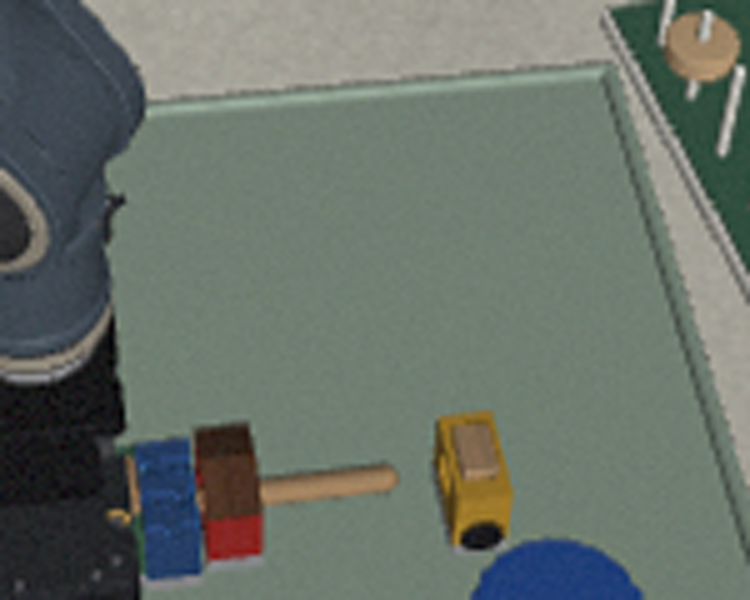

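View pics/s16a.png

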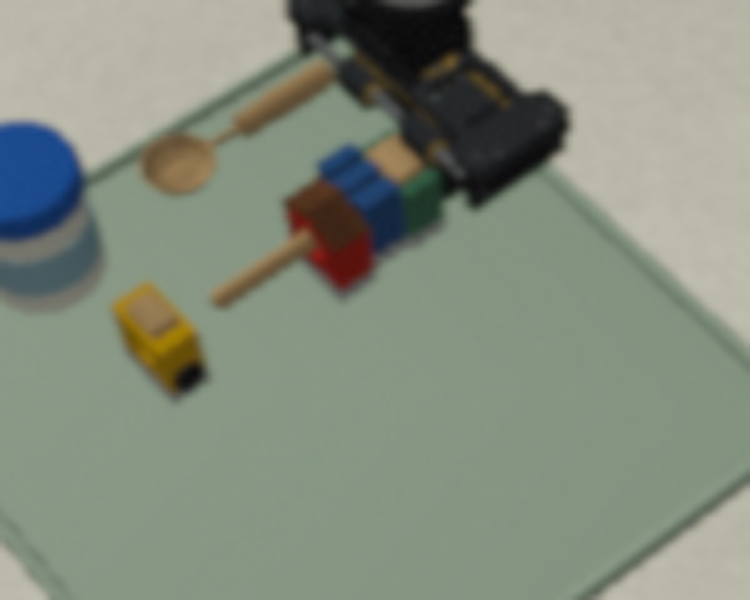

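>>> move_arm([
  [-5,0,0,0],
  [-9,0,0,0],
  [-10,0,0,0],
  [-10,0,0,0],
  [-10,0,0,0],
  [-10,0,0,0],
  [-9,0,0,0],
  [-5,0,0,0],
  [0,0,0,0],
  [0,0,0,0],
])

```text
time: 44.05
tool_pos: [0.5041, -0.3228, 0.0223]
tcp_rot: [0.0, 0.065, 0.998, -0.0]
force: [0.7, -0.6, -0.8]
gripper_width: 0.0238
```

```bash
python3 t.py .6505 -.342 -7.5 .114 .022; python3 -c "
from h import *
S,im=snap('side','d17'); crop(im,250,220,400,340,'d17a',5);C,im=snap('scene','s17'); crop(im,150,100,300,220,'s17a',5)"
```

```text
hole az -7.5
t 44.05 pos [ 0.5041 -0.3228  0.0223] yaw 82.5 tilt [ 0.001 -0.    -1.   ] F [ 0.7 -0.6 -0.8] w 23.8 q7 2.07 q1 0.38
PLAN turn -0.0 then shift [-33.6   0.1   0.3]
```

View pics/d17a.png

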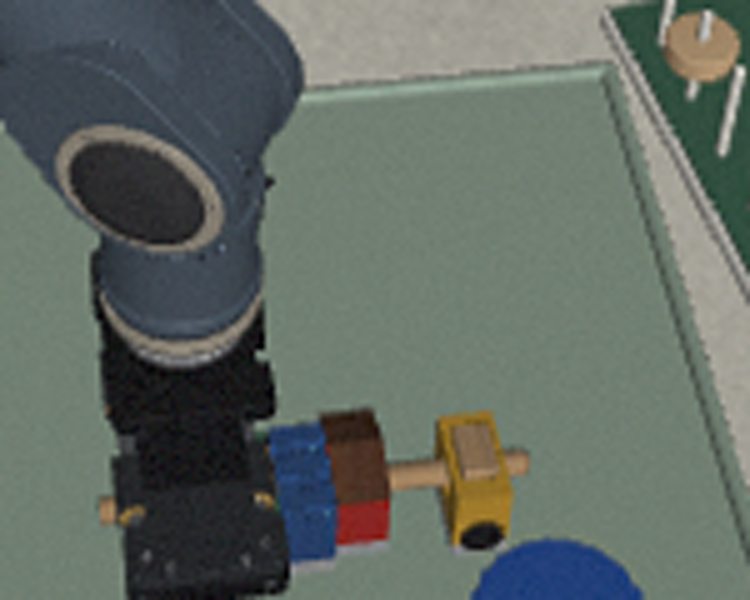

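View pics/s17a.png

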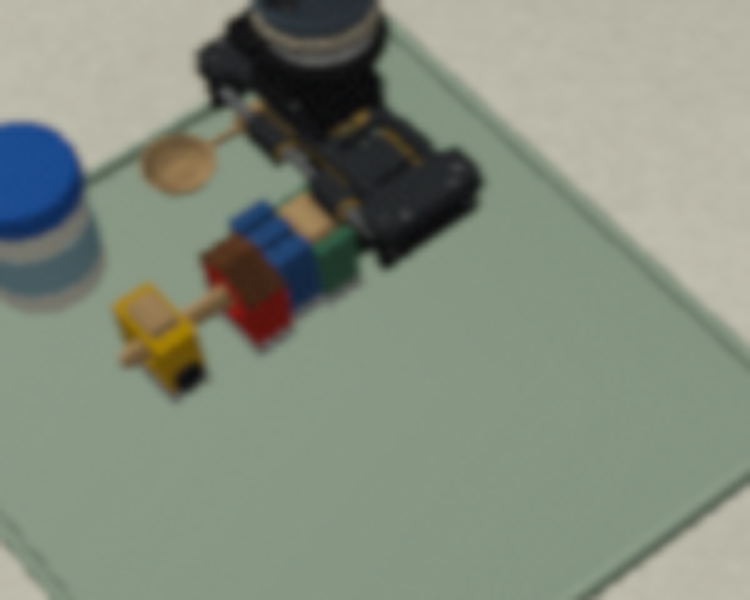

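>>> move_arm([
  [-5,0,0,0],
  [-8,0,0,0],
  [-9,0,0,0],
  [-8,0,0,0],
  [-5,0,0,0],
  [-2,0,0,0],
  [0,0,0,0],
  [0,0,-4,0],
  [0,0,-8,0],
  [0,0,-8,0],
])

```text
time: 45.4
tool_pos: [0.5405, -0.3272, 0.0423]
tcp_rot: [-0.0, 0.065, 0.998, 0.0]
force: [1.1, -0.4, -5.2]
gripper_width: 0.0238
```

>>> move_arm([
  [0,0,-12,0],
  [0,0,-16,0],
  [0,0,-20,0],
  [0,0,-20,0],
  [0,0,-20,0],
  [0,0,-15,0],
  [0,0,-10,0],
  [0,0,-5,0],
  [0,0,0,0],
  [0,0,0,0],
])

```text
time: 46.65
tool_pos: [0.54, -0.3272, 0.1592]
tcp_rot: [-0.001, 0.065, 0.998, 0.0]
force: [-0.5, 0.0, -4.7]
gripper_width: 0.0236
```

```bash
python3 t.py .6505 -.342 -7.5 .114 .2; python3 -c "
from h import *
S,im=snap('side','d18'); crop(im,250,180,410,330,'d18a',4);C,im=snap('scene','s18'); crop(im,150,100,300,220,'s18a',5)"
```

```text
hole az -7.5
t 46.65 pos [ 0.54   -0.3272  0.1592] yaw 82.51 tilt [-0.001  0.001 -1.   ] F [-0.5  0.  -4.7] w 23.6 q7 2.01 q1 0.33
PLAN turn 0.0 then shift [  2.6  -0.2 -40.8]
```

View pics/d18a.png

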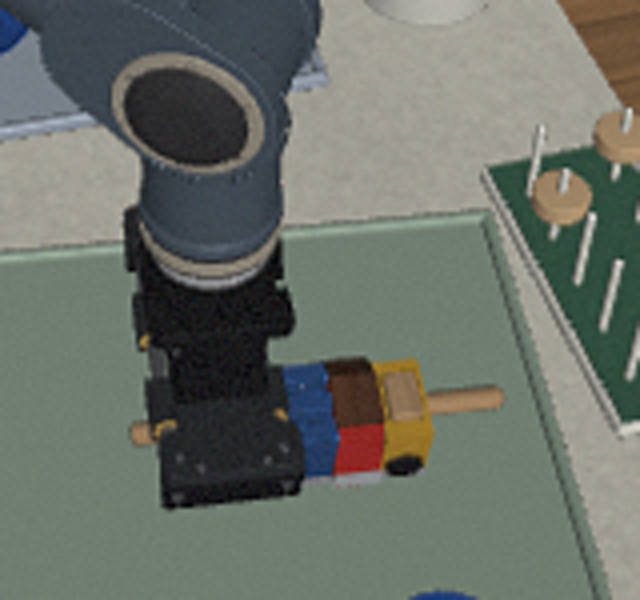

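View pics/s18a.png

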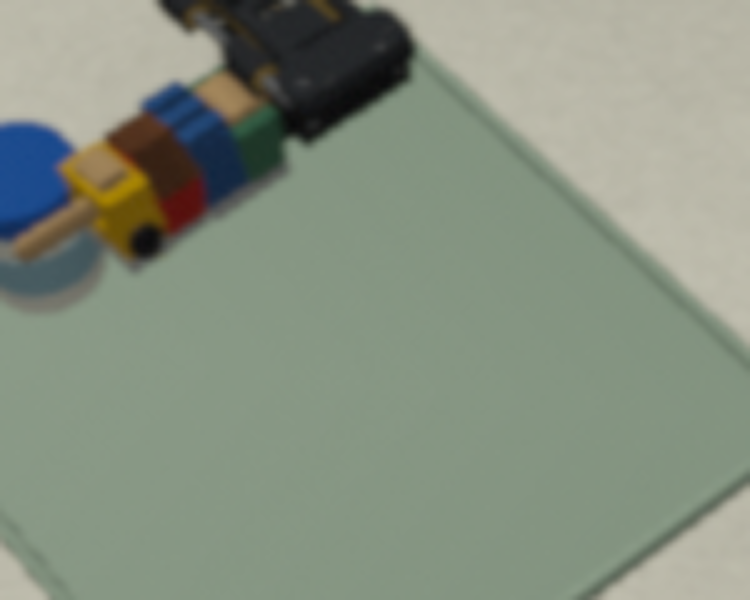

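>>> move_arm([
  [0,0,-10,0.04],
  [0,0,-15,0.08],
  [0,0,-15,0.11],
  [0,0,-10,0.11],
  [0,0,0,0.11],
  [0,0,0,0.11],
  [0,0,0,0.11],
  [0,0,0,0.11],
  [0,0,0,0.11],
  [0,0,0,0.11],
])

```text
time: 48.0
tool_pos: [0.5405, -0.3271, 0.2095]
tcp_rot: [-0.0, 0.537, 0.843, 0.0]
force: [0.4, 0.3, -4.5]
gripper_width: 0.0236
```

>>> move_arm([
  [0,0,0,0.11],
  [0,0,0,0.11],
  [0,0,0,0.11],
  [0,0,0,0.09],
  [0,0,0,0.04],
  [0,0,0,0.02],
  [5,0,0,0],
  [10,0,0,0],
  [18,0,0,0],
  [25,0,0,0],
])

```text
time: 49.25
tool_pos: [0.5428, -0.2681, 0.21]
tcp_rot: [-0.0, 0.721, 0.693, 0.0]
force: [0.1, -0.5, -4.7]
gripper_width: 0.0233
```

```bash
python3 -c "
from h import *
plan([.632,.3645,.20],-2.3)"
```

```text
t 49.25 pos [ 0.5428 -0.2681  0.21  ] yaw -2.3 tilt [ 0.  0. -1.] F [ 0.1 -0.5 -4.7] w 23.3 q7 0.56 q1 -0.01
PLAN turn 0.0 then shift [635.7  63.7  10.3]
```

>>> move_arm([
  [8,0,0,0],
  [18,2,0,0],
  [28,4,0,0],
  [36,4,0,0],
  [40,4,0,0],
  [40,4,0,0],
  [40,4,0,0],
  [40,4,0,0],
  [40,4,0,0],
  [40,4,0,0],
])

```text
time: 50.5
tool_pos: [0.5903, 0.0605, 0.2103]
tcp_rot: [0.0, 0.721, 0.693, 0.0]
force: [-0.5, -0.2, -4.4]
gripper_width: 0.0236
```

>>> move_arm([
  [40,4,0,0],
  [40,4,0,0],
  [40,4,0,0],
  [38,4,0,0],
  [32,4,0,0],
  [25,4,0,0],
  [18,3,0,0],
  [10,2,0,0],
  [5,1,0,0],
  [0,0,0,0],
])

```text
time: 51.75
tool_pos: [0.6301, 0.3047, 0.21]
tcp_rot: [0.0, 0.721, 0.692, -0.0]
force: [-0.2, -1.0, -4.3]
gripper_width: 0.0237
```

```bash
python3 -c "
from h import *
plan([.632,.3645,.20],-2.3)
S,im=snap('side','d19'); crop(im,200,80,350,220,'d19a',4);C,im=snap('scene','s19'); crop(im,280,200,440,340,'s19a',5)
C,im=snap('wrist','w19')"
```

```text
t 51.75 pos [0.6301 0.3047 0.21  ] yaw -2.34 tilt [ 0. -0. -1.] F [-0.2 -1.  -4.3] w 23.7 q7 -0.38 q1 -0.76
PLAN turn -0.001 then shift [59.8 -0.5 10. ]
```

View pics/d19a.png

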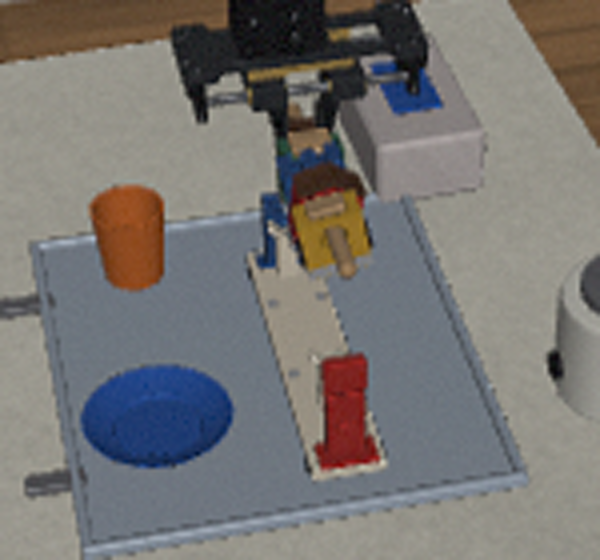

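View pics/s19a.png

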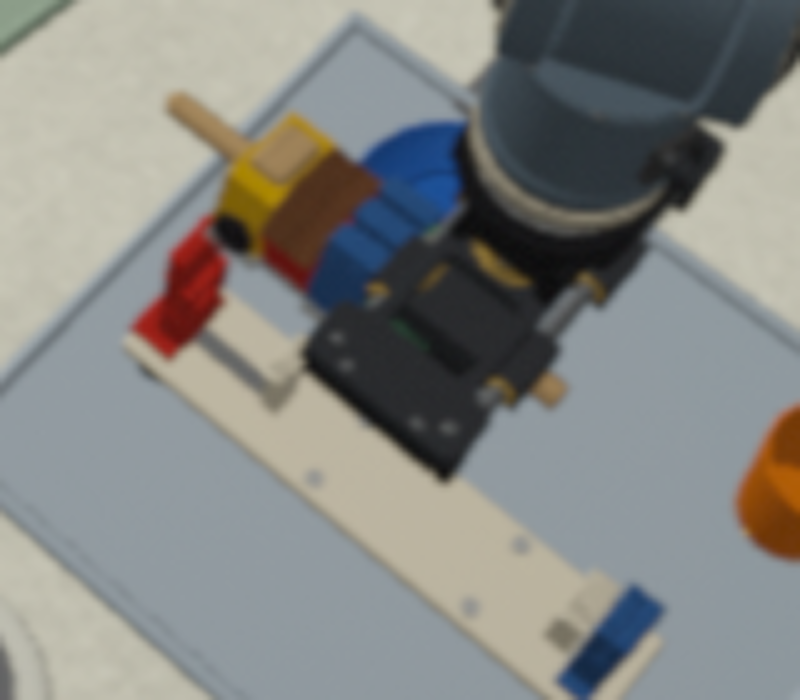

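View pics/w19.png

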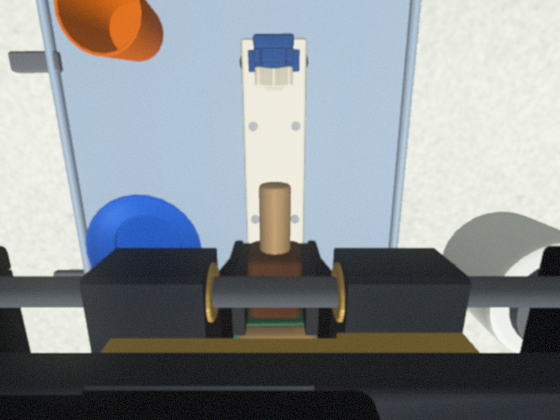

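>>> move_arm([
  [6,0,0,0],
  [12,0,0,0],
  [15,0,10,0],
  [14,0,15,0],
  [9,0,20,0],
  [4,0,25,0],
  [0,0,20,0],
  [0,0,15,0],
  [0,0,10,0],
  [0,0,5,0],
])

```text
time: 53.15
tool_pos: [0.6325, 0.3651, 0.0897]
tcp_rot: [0.0, 0.721, 0.693, 0.0]
force: [-0.0, -0.0, -3.7]
gripper_width: 0.0238
```

>>> move_arm([
  [0,0,5,0],
  [0,0,5,0],
  [0,0,3,0],
  [0,0,0,0],
  [0,0,0,0],
  [0,0,0,0],
  [0,0,0,0],
  [0,0,0,0],
  [0,0,0,0],
  [0,0,0,0],
])

```text
time: 54.4
tool_pos: [0.6322, 0.3654, 0.077]
tcp_rot: [-0.0, 0.721, 0.693, 0.0]
force: [-0.4, 0.7, -4.7]
gripper_width: 0.0237
```

```bash
python3 -c "
from h import *
plan([.6325,.3645,.053],-2.3)
S,im=snap('side','d20'); crop(im,230,100,330,210,'d20a',5.4);C,im=snap('scene','s20'); crop(im,290,220,430,340,'s20a',5)
C,im=snap('wrist','w20')"
```

```text
t 54.4 pos [0.6322 0.3654 0.077 ] yaw -2.29 tilt [-0.  0. -1.] F [-0.4  0.7 -4.7] w 23.7 q7 -0.42 q1 -0.79
PLAN turn 0.0 then shift [-0.9  0.3 24. ]
```

View pics/d20a.png

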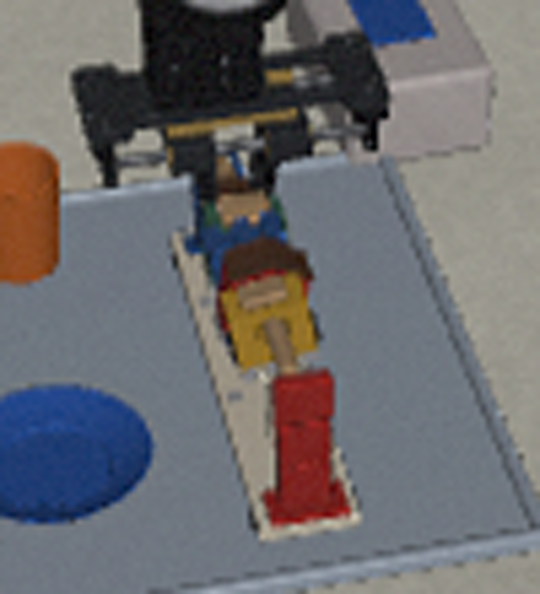

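View pics/s20a.png

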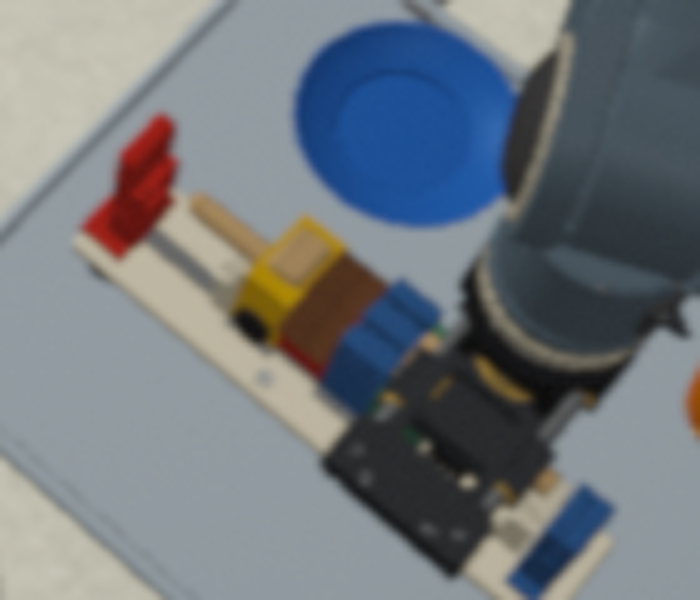

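View pics/w20.png

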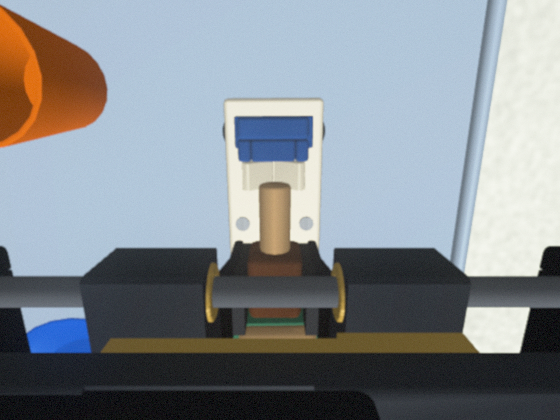

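>>> move_arm([
  [0,0,5,0],
  [0,0,6,0],
  [0,0,5,0],
  [0,0,4,0],
  [0,0,2,0],
  [0,0,1,0],
  [0,0,0,0],
  [0,0,0,0],
  [0,0,0,0],
  [0,0,0,0],
])

```text
time: 55.8
tool_pos: [0.6324, 0.3653, 0.0542]
tcp_rot: [0.0, 0.721, 0.693, 0.0]
force: [0.6, -0.7, -2.9]
gripper_width: 0.0235
```

```bash
python3 -c "
from h import *
plan([.6325,.3645,.053],-2.3)
C,im=snap('scene','s21'); crop(im,290,220,430,340,'s21a',5)
C,im=snap('wrist','w21')"
```

```text
t 55.8 pos [0.6324 0.3653 0.0542] yaw -2.29 tilt [ 0.  0. -1.] F [ 0.6 -0.7 -2.9] w 23.5 q7 -0.41 q1 -0.79
PLAN turn 0.0 then shift [-0.8  0.1  1.2]
```

View pics/s21a.png

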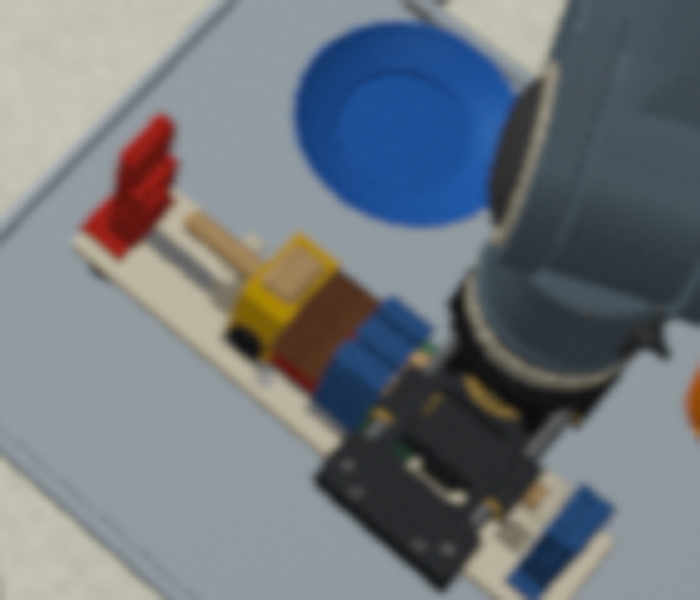

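View pics/w21.png

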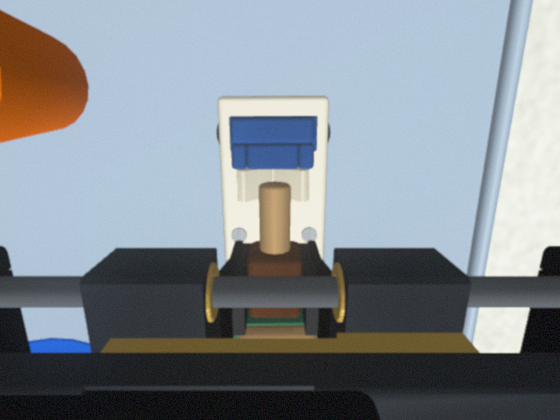

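>>> move_arm([
  [0,0,1,0],
  [0,0,0.5,0],
  [0,0,0,0],
  [0,0,0,0],
  [0,0,0,0],
  [0,0,0,0],
  [0,0,0,0],
  [0,0,0,0],
  [0,0,0,0],
  [0,0,0,0],
])

```text
time: 57.15
tool_pos: [0.6324, 0.3654, 0.0534]
tcp_rot: [-0.0, 0.721, 0.693, 0.0]
force: [-2.7, -2.2, 5.9]
gripper_width: 0.0235
```

>>> move_arm([
  [0,0,0,0],
  [0,0,0,0],
  [0,0,0,0],
  [0,0,0,0],
  [0,0,0,0],
  [0,0,-10,0],
  [0,0,-20,0],
  [0,0,-30,0],
  [0,0,-40,0],
  [0,0,-40,0],
], grip=55)

```text
time: 58.4
tool_pos: [0.6326, 0.3654, 0.1957]
tcp_rot: [0.0, 0.721, 0.693, 0.001]
force: [0.5, 0.6, 0.5]
gripper_width: 0.0551
```

```bash
python3 -c "
from h import *
plan([.625,.22,.20],88)
S,im=snap('side','d22'); crop(im,230,100,330,210,'d22a',5.4);C,im=snap('scene','s22'); crop(im,290,220,430,340,'s22a',5)"
```

```text
t 58.4 pos [0.6326 0.3654 0.1957] yaw -2.3 tilt [ 0.002  0.001 -1.   ] F [0.5 0.6 0.5] w 55.1 q7 -0.45 q1 -0.81
PLAN turn -1.576 then shift [   2.5 -145.6   -4.5]
```

View pics/d22a.png

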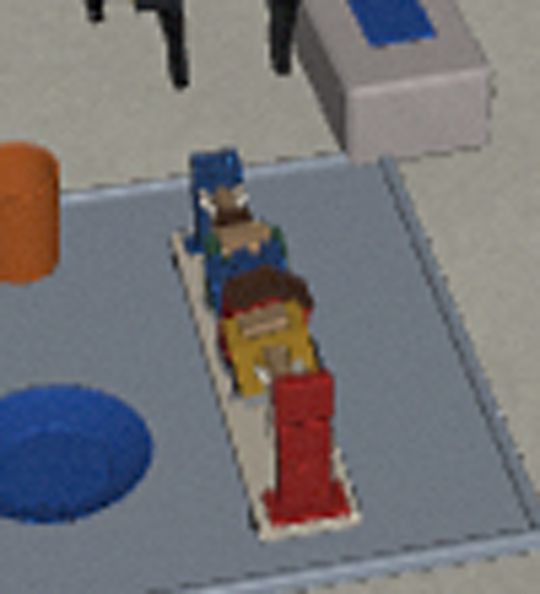

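View pics/s22a.png

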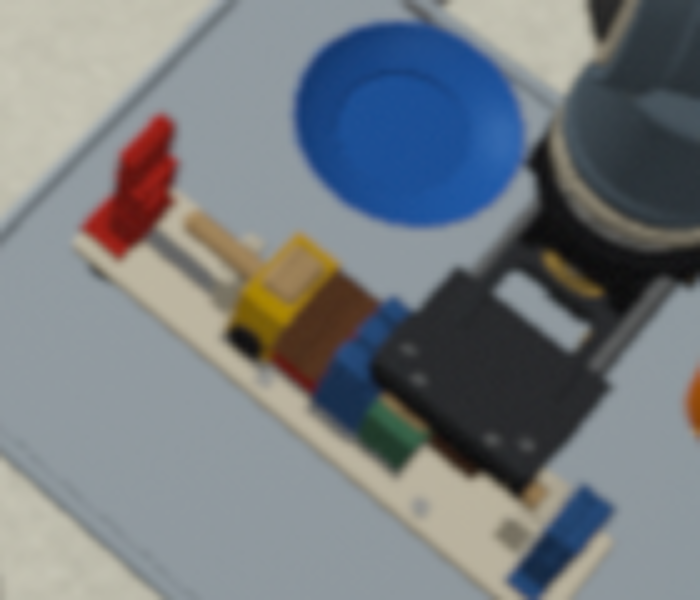

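>>> move_arm([
  [0,0,-10,-0.16],
  [0,0,-10,-0.16],
  [0,0,0,-0.16],
  [0,0,0,-0.16],
  [0,0,0,-0.16],
  [0,0,0,-0.16],
  [0,0,0,-0.16],
  [0,0,0,-0.16],
  [0,0,0,-0.16],
  [0,0,0,-0.136],
], grip=60)

```text
time: 59.75
tool_pos: [0.6324, 0.3651, 0.2134]
tcp_rot: [0.0, 0.015, 1.0, 0.0]
force: [0.6, -0.4, -0.4]
gripper_width: 0.0598
```

>>> move_arm([
  [0,-20,0,0],
  [0,-35,0,0],
  [0,-35,0,0],
  [0,-30,0,0],
  [0,-15,0,0],
  [0,0,0,0],
  [0,0,0,0],
  [0,0,0,0],
  [0,0,0,0],
  [0,0,0,0],
])

```text
time: 61.0
tool_pos: [0.6275, 0.2309, 0.2124]
tcp_rot: [-0.0, 0.017, 1.0, 0.0]
force: [0.2, -0.1, 0.2]
gripper_width: 0.0598
```

```bash
python3 -c "
from h import *
plan([.6251,.1575,.093],88)
C,im=snap('wrist','w23')"
```

```text
t 61.0 pos [0.6275 0.2309 0.2124] yaw 88.04 tilt [-0.  0. -1.] F [ 0.2 -0.1  0.2] w 59.8 q7 1.13 q1 -0.43
PLAN turn 0.001 then shift [ -0.2 -73.5 119.4]
```

View pics/w23.png

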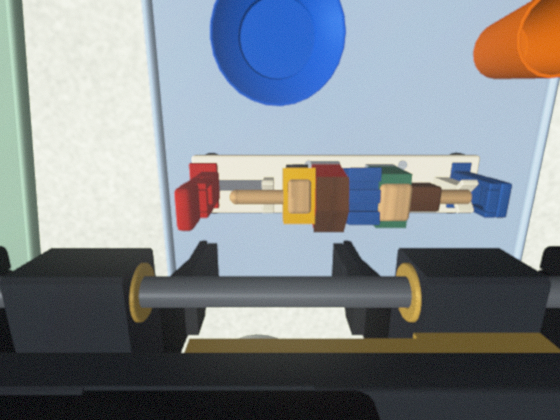

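>>> move_arm([
  [0,-25,0,0],
  [0,-30,0,0],
  [0,-18.5,10,0],
  [0,0,20,0],
  [0,0,30,0],
  [0,0,30,0],
  [0,0,20,0],
  [0,0,9,0],
  [0,0,0,0],
  [0,0,0,0],
])

```text
time: 62.3
tool_pos: [0.6258, 0.1573, 0.0946]
tcp_rot: [0.001, 0.017, 1.0, 0.0]
force: [-0.5, 0.1, 0.8]
gripper_width: 0.0603
```

>>> move_arm([
  [0,0,0,0],
  [0,0,0,0],
  [0,0,0,0],
  [0,0,0,0],
  [0,0,0,0],
  [0,0,0,0],
  [0,0,0,0],
  [0,0,0,0],
  [0,0,0,0],
  [0,0,0,0],
], grip=8, force=25)

```text
time: 63.55
tool_pos: [0.625, 0.1573, 0.0935]
tcp_rot: [0.0, 0.017, 1.0, 0.0]
force: [0.3, 0.8, -1.0]
gripper_width: 0.0137
```

Gripped the tab. Slide home slowly.

>>> move_arm([
  [0,3,0,0],
  [0,4,0,0],
  [0,4,0,0],
  [0,4,0,0],
  [0,4,0,0],
  [0,4,0,0],
  [0,4,0,0],
  [0,4,0,0],
  [0,3,0,0],
  [0,0,0,0],
])

```text
time: 64.8
tool_pos: [0.6261, 0.1897, 0.0935]
tcp_rot: [-0.0, 0.018, 1.0, -0.001]
force: [-1.4, -6.6, 2.0]
gripper_width: 0.0137
```

>>> move_arm([
  [0,2,0,0],
  [0,2,0,0],
  [0,2,0,0],
  [0,2,0,0],
  [0,1,0,0],
  [0,0.5,0,0],
  [0,0,0,0],
  [0,0,0,0],
  [0,0,0,0],
  [0,0,0,0],
])

```text
time: 66.05
tool_pos: [0.6264, 0.1985, 0.0935]
tcp_rot: [-0.0, 0.018, 1.0, -0.001]
force: [-2.3, -6.2, 2.9]
gripper_width: 0.0137
```

```bash
python3 -c "
from h import *
plan([.6266,.2025,.093],88)
S,im=snap('side','d24'); crop(im,230,100,330,210,'d24a',5.4);C,im=snap('scene','s24'); crop(im,290,220,430,340,'s24a',5)
C,im=snap('wrist','w24')"
```

```text
t 66.05 pos [0.6264 0.1985 0.0935] yaw 87.94 tilt [-0.001 -0.003 -1.   ] F [-2.3 -6.2  2.9] w 13.7 q7 1.18 q1 -0.39
PLAN turn -0.001 then shift [-0.1  4.   0.5]
```

View pics/w24.png

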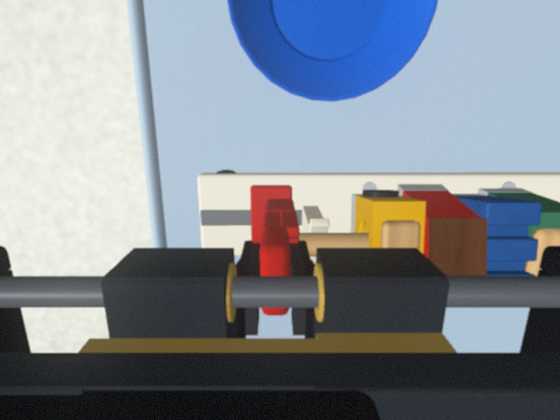

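View pics/s24a.png

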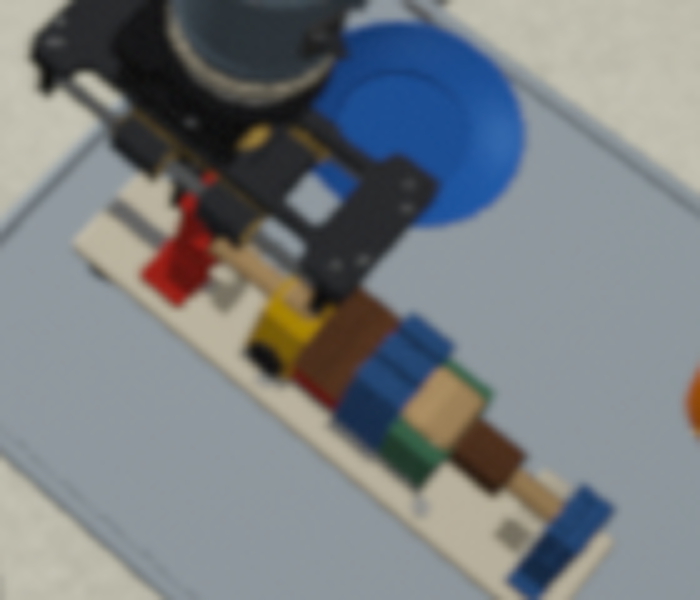

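>>> move_arm([
  [0,1,0,0],
  [0,1,0,0],
  [0,1,0,0],
  [0,1,0,0],
  [0,0.5,0,0],
  [0,0,0,0],
  [0,0,0,0],
  [0,0,0,0],
  [0,0,0,0],
  [0,0,0,0],
])

```text
time: 67.45
tool_pos: [0.6265, 0.2016, 0.0935]
tcp_rot: [-0.001, 0.018, 1.0, -0.002]
force: [-2.1, -8.5, 3.8]
gripper_width: 0.0135
```

>>> move_arm([
  [0,1,0,0],
  [0,1,0,0],
  [0,0.5,0,0],
  [0,0,0,0],
  [0,0,0,0],
  [0,0,0,0],
  [0,0,0,0],
  [0,0,0,0],
  [0,0,0,0],
  [0,0,0,0],
])

```text
time: 68.7
tool_pos: [0.6265, 0.2017, 0.0935]
tcp_rot: [-0.001, 0.019, 1.0, -0.004]
force: [-3.1, -12.2, 4.5]
gripper_width: 0.0139
```

Against the stop (position no longer grows, force does). Relieve, release and rise.

>>> move_arm([
  [0,-2,0,0],
  [0,0,0,0],
  [0,0,0,0],
  [0,0,0,0],
  [0,0,0,0],
  [0,0,0,0],
  [0,0,0,0],
  [0,0,0,0],
  [0,0,0,0],
  [0,0,0,0],
])

```text
time: 69.95
tool_pos: [0.6265, 0.2017, 0.0935]
tcp_rot: [-0.001, 0.018, 1.0, -0.002]
force: [-2.2, -8.3, 3.7]
gripper_width: 0.0137
```

>>> move_arm([
  [0,0,0,0],
  [0,0,0,0],
  [0,0,0,0],
  [0,0,0,0],
  [0,0,-15,0],
  [0,0,-30,0],
  [0,15,-40,0],
  [-5,25,-40,0],
  [0,25,-10,0],
  [0,0,0,0],
], grip=60)

```text
time: 71.2
tool_pos: [0.6338, 0.2734, 0.2306]
tcp_rot: [0.001, 0.015, 1.0, 0.002]
force: [-0.3, 0.0, -0.2]
gripper_width: 0.0601
```

>>> move_arm([
  [0,0,0,0],
  [0,0,0,0],
  [0,0,0,0],
  [0,0,0,0],
  [0,0,0,0],
  [0,0,0,0],
  [0,0,0,0],
  [0,0,0,0],
  [0,0,0,0],
  [0,0,0,0],
])

```text
time: 72.45
tool_pos: [0.634, 0.2703, 0.2286]
tcp_rot: [-0.0, 0.017, 1.0, 0.0]
force: [0.2, 0.4, -0.1]
gripper_width: 0.0602
```

```bash
python3 -c "
from h import *
plan([.6266,.2025,.093],88)
C,im=snap('scene','s25'); crop(im,290,220,430,340,'s25a',5)
C,im=snap('wrist','w25'); crop(im,160,140,300,240,'w25a',5);crop(im,330,140,470,240,'w25b',5)"
```

```text
t 72.45 pos [0.634  0.2703 0.2286] yaw 88.01 tilt [ 0.  0. -1.] F [ 0.2  0.4 -0.1] w 60.2 q7 1.08 q1 -0.48
PLAN turn 0.0 then shift [  5.  -68.  135.5]
```

View pics/w25.png

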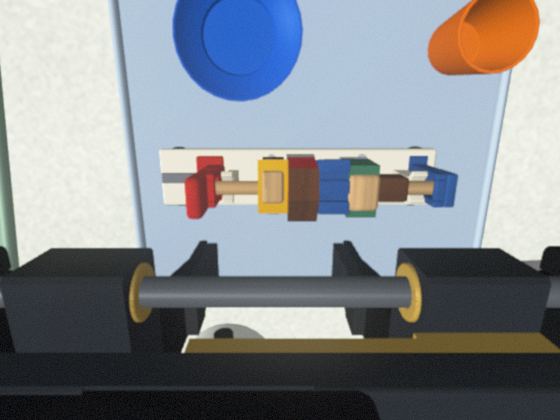

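View pics/w25a.png

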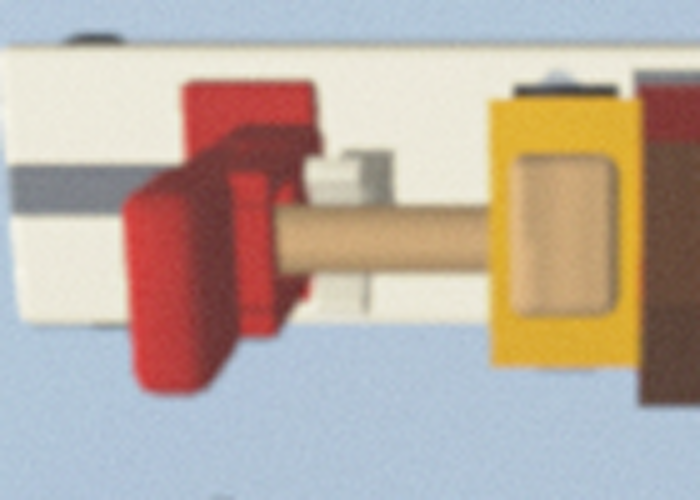

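View pics/w25b.png

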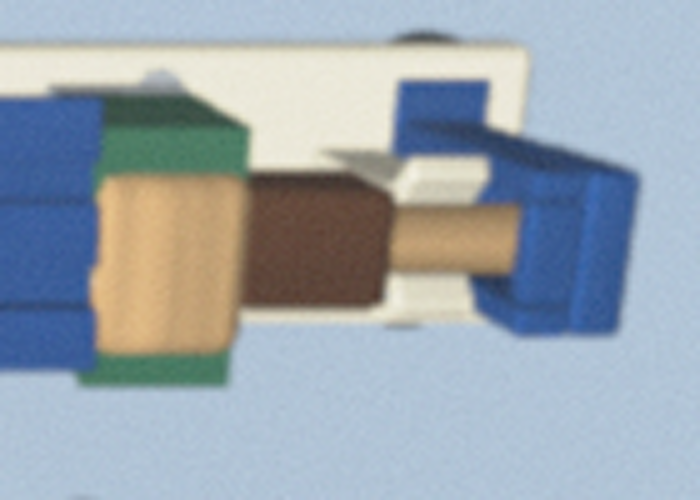

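Both dowel ends sit inside the cups. One numeric check of the block and tab against their starting (closed) positions.

```bash
python3 - <<'E'
from h import *
c=get_calibration('wrist')
A=lambda x,y,z:onz(c,160+x/5,140+y/5,z).round(4); B=lambda x,y,z:onz(c,330+x/5,140+y/5,z).round(4)
print('tab',np.mean([A(128,200,.12),A(190,200,.12),A(140,388,.12),A(205,388,.12)],0),'was .6263 .2027')
print('block right edge',B(388,250,.084),'was y .397')
print('plank left',A(5,48,.018),'was .5943 .1454')
E
```

```text
tab [0.6265 0.2037 0.12  ] was .6263 .2027
block right edge [0.6335 0.3956 0.084 ] was y .397
plank left [0.594  0.1474 0.018 ] was .5943 .1454
```

Tab and block are back at their closed positions to within 2 mm. I'm handing in.

```bash
python3 -c "
from workcell import *
print(finish_job(), get_obs()['time'])"
```

```text
the job is handed in; nothing more can be done
the job is handed in; nothing more can be done
```

The job is done and handed in at about 72 s; `finish_job` gave no verdict. I drew the red post back 44 mm, took out the bare dowel and threaded green, blue, red and yellow onto it. I then lifted the stack off together, laid the loaded dowel in the cradles, and slid the red post home until it hit its stop.

- **Dowel and post:** In the last wrist view both dowel ends are inside the cups. The tab and block are within 2 mm of where they were measured when closed at the start.
- **Beads:** All four are stacked tightly against the block.
- **Release and surroundings:** The gripper was open and clear, with about 0 N on it. The plate and cup looked undisturbed in the last wrist view. I did not measure the plate, cup, formula container or spoon, but the arm never touched them.
- **Disagreements:** The fixed cameras were 1–2 px off the arm's own reading of the dowel tip. In two-view measurements early on they read heights about 6 mm low, so I took positions from the wrist camera instead. No check failed.

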